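# Load the tamping plate of a capsule filler from its tip bin

## Robot

A 6-joint arm with a two-finger parallel gripper is mounted at the origin on the work surface. World frame = base frame: x ahead of the robot, y to its left, z up, the work surface at z = 0. Lengths are in m, angles in rad, forces in N, time in s.
With the tool pointing down it reaches from about 0.35 to 0.975 m from the base axis. Payload 4.9 kg.
Tool frame: the origin (TCP) lies midway between the tips of the shut fingers; the grasp point (between the pads) lies 19 mm behind it; z points along the fingers, y is the direction in which the jaws open and shut (so a half turn about z gives the same grasp; the last joint's range is limited). The gripper opens to 85 mm and grips with 20 to 120 N. Pads are 22 mm wide; open, the fingers measure 114 mm over their backs; the gripper's body (76 mm by 85 mm) begins 54 mm behind the grasp point. The pads swing forward as they close: fully open they stand 13 mm farther back than shut.
Start: joints at [-1.393, 0.053, 1.613, -0, 1.476, -0.119], TCP at [0.183, -0.598, 0.204] pointing down, gripper open.
Joint ranges: [-3.01, 3.01], [-1.01, 2.22], [0.06, 2.58], [-1.02, 4.17], [0.09, 2.62], [-3.14, 3.14]. Speed limits (rad/s): [2.57, 2.57, 3.14, 3.14, 3.14, 3.14].

## Interface

Orientations are given as a rotation vector (axis times angle).
In Python, from station import ctrl gives the robot as it stands.
- The arm moves only by the tool apply_moves, never from a script. Its argument "rows" is a list of rows, each a list of 6 numbers: the shift along the tool's x, y, z in cm, then the turn, a rotation vector about the tool's x, y, z in units of 5 degrees (1.0 is 5 degrees). In form: [[x, y, z, rx, ry, rz], ...]. A call has 1 to 20 rows; each row is the pose to reach, as a shift and turn from the pose measured when the call began, along the tool's axes at that moment; what a row does not reach only later rows make up. A row lasts 1/10 s, in which the tool goes at most 50 mm and 8.59 degrees, less where a joint would pass 70% of its speed; a pose out of reach is approached as far as the arm can. A call with a gripper value outside its range is refused whole. "grip" is the closure, from 0 (fully open) to 1 (shut), set as the call begins (left out, the last holds). The fingers move at their own pace and stop on an object; "squeeze" is the grip in N (left out, the last holds). Time passes only in rows, so rows that repeat a pose let the fingers close. It gives the time, the measured TCP pose, the force and the opening at its end, in the units of the state.
- ctrl.get_obs(): the state, without advancing time (a new reading comes with each control period).
- ctrl.get_image(name): name is "side" or "top" or "wrist"; returns a dict with "color" (400x640x3 uint8, blue, green, red), "mtx" (3x3 intrinsics, pixels), "rvec" (rotation vector, rad) and "tvec" (3), from world to camera coordinates, as OpenCV has them. Camera axes: x right, y down, z forward; pixel columns grow to the right and rows downward; lengths in m; the calibration is good to about 2 mm. A picture is of the moment at which its call begins. There is no depth.
- ctrl.finish_job(): hands the job in, once; it reports no verdict.
The state is a dict: "t": time; "q": joint angles; "dq": joint speeds; "effort": joint torques, N m; "tool_pos": TCP position; "tool_rot": TCP orientation; "contact_force": force on the tool from outside, world axes, zero at the start; "wrist_torque": the same for the moment, N m; "opening": finger opening in m.
Only numpy, scipy, OpenCV 4.12 (cv2) and the standard library are available. Lean on these libraries where they do the work, as an engineer would, in place of code of your own. Each camera call takes 0.05 s, during which the arm holds its last target.

## Task

Tip the dust-covered bin fully forward on its pivot by its bar, take out the ribbed tamping plate that lies at its back, and set it down gently, flat in the corner of the capsule filler's two low rails with its long side along the side rail, so that it holds the sensing pin down, and let go. Then tip the bin back until it is shut. Leave the plain spare plate in the bin and do not disturb the other things on the bench.

Things in the scene. Friction and masses are not known exactly. Their poses are not given: they have to be found in the camera images.
- tip_unit: Fixed steel stand of the bin, 190 mm high. Origin on the bench under the pivot line, which is 60 mm up; x to its back (away from the bar), y along the pivot line, z up. A clear cover sheet lies at z = 185 to 190 mm over the bin's back, x = 50 to 120, y = +-85 mm. Side cheeks at y = +-79 mm: 75 mm high at the pivot (x = +-25), 185 mm high at x = 95 to 120 mm.
- bin (a joint): Tilt of the grey open bin about the pivot line: 0 shut (level), 0.75 rad fully forward, its top moved to the stand's -x. Takes 5 to 10 N at the bar; friction holds it where it is left. Shut, in the stand's frame, it spans x = -62 to 108, y = +-69 mm, floor z = 64, side walls to 105 mm, front wall to 110 mm; a 12 mm high cross lip at x = 30 mm parts front and back compartment.
- bin_bar (a point): Middle of the bin's pull bar: round steel bar, 12 mm in diameter, 100 mm long along the stand's y, on posts at its ends, open below for 29 mm down to the bin's front wall. Moves and turns with the bin; shut it is at x = -60, z = 145 mm in the stand's frame, 104 mm from the pivot line.
- bin_pocket (a point): Middle of the floor of the back compartment (moves with the bin): shut it is at x = 65, z = 64 mm in the stand's frame. Axes turn with the bin (z is the floor's normal).
- tamper: Tamping plate: aluminium plate 60 (x) x 46 (y) x 10 (z) mm with an upright rib on its middle, 40 mm long in x, 14 mm thick in y, z = 10 to 44 mm. About 0.25 kg. Origin at the centre of its underside. Starts flat on the floor of the bin's back compartment, long side along the stand's x; slides a few mm against the cross lip when the bin is tipped.
- spare_plate: Plain aluminium plate without a rib, 50 x 40 x 10 mm, loose in the bin's front compartment; not wanted. Origin at the centre of its underside.
- filler: Fixed capsule filler: white box 200 (x) x 170 (y) mm; steel bed, top 40 mm above the bench, on its front (-x) half; white plate with rows of holes, top 48 mm, on its back half. Two steel rails, 8 mm high and thick, form a corner on the bed: back rail with its face at x = 0, side rail (along x) with its face at y = +35 mm. Origin on the bench under the box's centre, z up.
- nest (a point): Point on the bed's surface (40 mm above the bench) where the centre of the tamping plate's underside lies when the plate touches both rails with its long side along the side rail: x = -30, y = +12 mm in the filler's frame. Axes as the filler's. Free bed lies to -x and -y of it.
- pin (a joint): Travel of the brass sensing pin pressed down by spring: 0 up, 0.006 m when flush with the bed (stop at 0.0068). It takes about 0.9 N when flush, so the plate's weight holds it.
- pin_top (a point): Top centre of the sensing pin, 8 mm in diameter, 6 mm above the bed when up; at x = -20, y = +17 mm in the filler's frame.
- mortar: White ceramic mortar bowl, 90 mm across, 55 mm high. Origin at the centre of its underside. Bystander.
- jar: Amber jar, 56 mm across, 75 mm high. Origin at the centre of its underside. Bystander.
- beaker: Glass beaker, 70 mm across, 90 mm high. Origin at the centre of its underside. Bystander.
- flask: Glass bottle, 60 mm across, 130 mm high. Origin at the centre of its underside. Bystander.
- spatula: Steel spatula lying on the bench, 170 mm long along its x. Bystander.
- pestle: White ceramic pestle lying on the bench, 108 mm long along its z, up to 30 mm thick; origin at the middle of its thick end. Bystander.
Mind the look-alikes: they are no part of the job. Leave any pink look-alike of the tamper alone.

How it is judged:
By the outcome, as a careful person would: the job done as asked, in the order asked, and still so for the second after the job is handed in, with the robot touching nothing.
It also fails if it takes over 58 s, if anything falls off the work surface, if the arm or the gripper's body presses on something with over 40 N, if the wrist force passes 120 N, or if a joint passes its speed limit or range.

## Working session

There is one attempt and no reset: what is moved stays moved. The work goes in short steps, Python scripts to look and compute and a tool call to move; the robot and the scene stay as the last step left them, time stands still between calls to the robot, and variables do not carry over. Pictures are saved under pics/ and viewed, and the job is handed in when it is done.

Besides the shell and the picture viewer there is one more tool, called after "Emit:" as name([rows], argument=value, ...), one row to a line, values as JSON. apply_moves: Moves the arm, as the interface text tells. Its arguments: {"type":"object","properties":{"rows":{"type":"array","items":{"type":"array","items":{"type":"number"}}},"grip":{"type":"number"},"squeeze":{"type":"number"}},"required":["rows"]}

```bash
ls; mkdir -p pics; python3 - <<'E'
from station import ctrl
import cv2,numpy as np
o=ctrl.get_obs()
for k,v in o.items(): print(k,np.round(v,4))
for n in ["side","top","wrist"]:
    im=ctrl.get_image(n); cv2.imwrite(f"pics/{n}0.png",im["color"]); 
    R=cv2.Rodrigues(np.array(im["rvec"]))[0]; print(n,np.round(im["mtx"],1).tolist(),np.round(-R.T@np.array(im["tvec"]).ravel(),3), np.round(R[2],2))
E
```

```text
pics
t 0.0
q [-1.393   0.0534  1.6143  0.      1.476  -0.119 ]
dq [-0.0013  0.0016  0.0006  0.0014  0.0023 -0.0003]
effort [ 2.00000e-04 -3.93680e+01 -3.70175e+01 -1.00000e-04  7.20000e-03
 -0.00000e+00]
tool_pos [ 0.1827 -0.597   0.2029]
tool_rot [-3.105e+00 -4.642e-01  1.000e-04]
contact_force [-0.2252 -0.8001  0.6276]
wrist_torque [ 0.0445 -0.0122  0.003 ]
opening 0.0855
side [[502.7, 0.0, 319.0], [0.0, 502.7, 200.0], [0.0, 0.0, 1.0]] [ 0.105 -0.896  1.251] [ 0.32  0.58 -0.75]
top [[447.7, 0.0, 317.6], [0.0, 447.7, 200.1], [0.0, 0.0, 1.0]] [ 0.489 -0.026  1.311] [ 0.06  0.   -1.  ]
wrist [[299.0, 0.0, 321.7], [0.0, 299.0, 197.2], [0.0, 0.0, 1.0]] [ 0.252 -0.576  0.373] [-0.27 -0.08 -0.96]
```

View pics/side0.png

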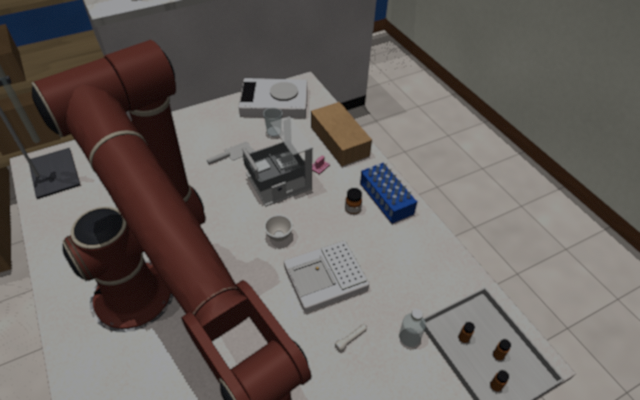

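View pics/top0.png

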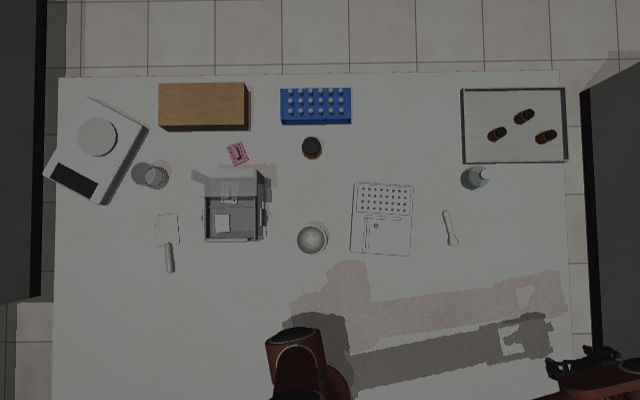

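View pics/wrist0.png

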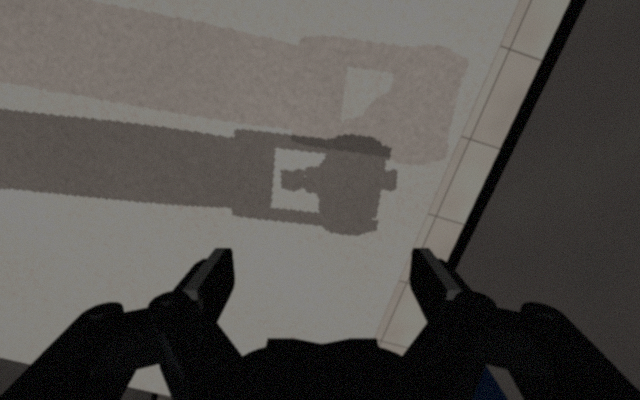

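The tip unit is at about (234,205) in the top view, with its back up the image. The filler is at (382,218), and the pink look-alike at (237,152) lies outside the bin. Next I'll enlarge these.

```bash
python3 - <<'E'
import cv2
a=cv2.imread("pics/top0.png")
g=lambda i:cv2.convertScaleAbs(i,alpha=1.5,beta=10)
cv2.imwrite("pics/c1.png",g(cv2.resize(a[150:260,180:290],None,fx=5.4,fy=5.4,interpolation=2)))
cv2.imwrite("pics/c2.png",g(cv2.resize(a[170:270,340:430],None,fx=6,fy=6,interpolation=2)))
s=cv2.imread("pics/side0.png")
cv2.imwrite("pics/c3.png",g(cv2.resize(s[110:210,230:350],None,fx=6,fy=6,interpolation=2)))
E
```

```text
(no output)
```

View pics/c1.png

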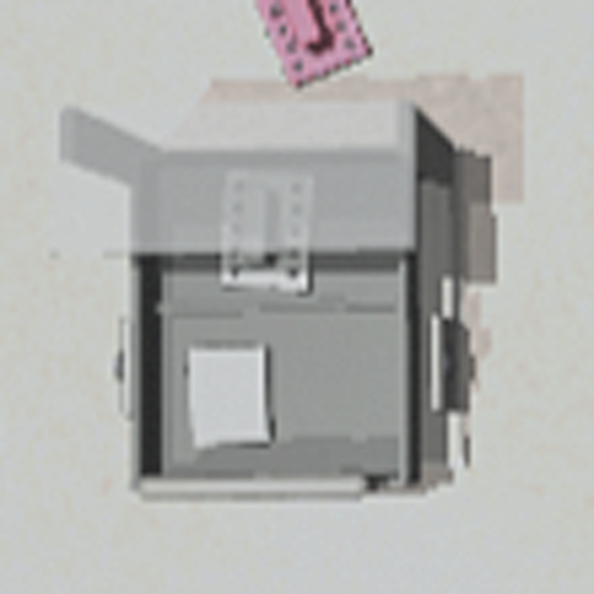

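View pics/c2.png

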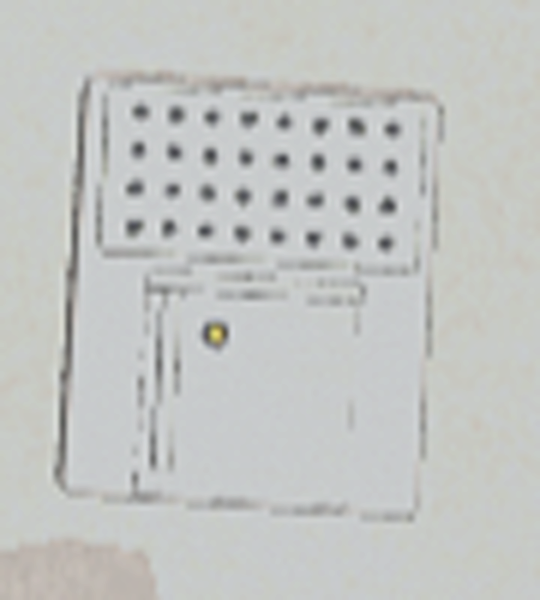

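View pics/c3.png

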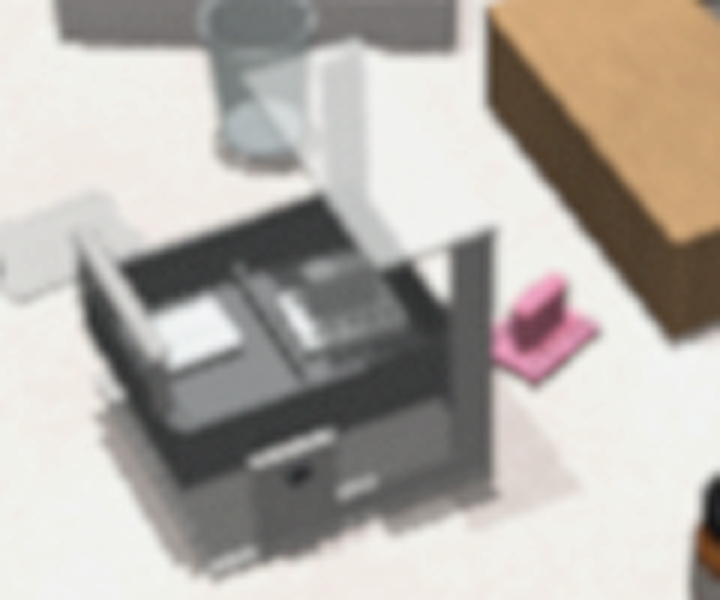

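```bash
cat > h.py <<'E'
import numpy as np,cv2
from scipy.spatial.transform import Rotation as Ro
def cam(im):
    R=cv2.Rodrigues(np.array(im["rvec"],float))[0]; return np.array(im["mtx"]),R,np.array(im["tvec"],float).ravel()
def ray(im,uv,z):
    K,R,t=cam(im); uv=np.atleast_2d(uv).astype(float)
    d=np.c_[uv,np.ones(len(uv))]@np.linalg.inv(K).T@R; c=-R.T@t
    return c+d*((z-c[2])/d[:,2])[:,None]
def proj(im,P):
    K,R,t=cam(im); return cv2.projectPoints(np.atleast_2d(P).astype(float),R,t,K,None)[0][:,0]
def shift(obs,pos,R):
    "rows units for target pose"
    R0=Ro.from_rotvec(obs["tool_rot"]); return np.r_[R0.inv().apply(np.array(pos)-obs["tool_pos"])*100,(R0.inv()*R).as_rotvec()/np.deg2rad(5)]
def yawR(x,y,yaw):
    p=lambda P:np.array([x+P[0]*np.cos(yaw)-P[1]*np.sin(yaw),y+P[0]*np.sin(yaw)+P[1]*np.cos(yaw),P[2]]);return p
E
python3 - <<'E'
from station import ctrl
from h import *
im=ctrl.get_image("top")
c1=lambda *p:[(180+a/5.4-.4,150+b/5.4-.4) for a,b in p]
c2=lambda *p:[(340+a/6-.4,170+b/6-.4) for a,b in p]
print("bar",ray(im,c1((140,485),(360,487)),.145).round(4))
print("coverfront",ray(im,c1((135,253),(415,250)),.19).round(4))
print("fill holes corners",ray(im,c2((141,111),(392,128),(386,243),(134,228)),.048).round(4))
print("plate front edge",ray(im,c2((100,253),(415,271)),.048).round(4))
print("pin",ray(im,c2((216,334)),.046).round(4))
print("tamper",ray(im,c1((228,170),(313,175),(306,293),(222,287)),.074).round(4))
print("box top? ",ray(im,c2((90,75),(440,97),(415,518),(62,490)),.04).round(4))
E
```

```text
bar [[0.4614 0.269  0.145 ]
 [0.4589 0.1631 0.145 ]]
coverfront [[0.57   0.2601 0.19  ]
 [0.5696 0.1298 0.19  ]]
fill holes corners [[ 0.5976 -0.1527  0.048 ]
 [ 0.5878 -0.2708  0.048 ]
 [ 0.5336 -0.2666  0.048 ]
 [ 0.5424 -0.1482  0.048 ]]
plate front edge [[ 0.5309 -0.132   0.048 ]
 [ 0.5203 -0.2798  0.048 ]]
pin [[ 0.4921 -0.186   0.046 ]]
tamper [[0.6206 0.2418 0.074 ]
 [0.6174 0.1981 0.074 ]
 [0.5566 0.2019 0.074 ]
 [0.5603 0.245  0.074 ]]
box top?  [[ 0.6158 -0.1296  0.04  ]
 [ 0.6029 -0.2955  0.04  ]
 [ 0.4044 -0.2784  0.04  ]
 [ 0.4198 -0.1126  0.04  ]]
```

```bash
python3 - <<'E'
from station import ctrl
from h import *
o=ctrl.get_obs()
R=Ro.from_matrix(np.array([[0,1,0],[1,0,0],[0,0,-1]]).T)*Ro.identity()
R=Ro.from_rotvec([0,0,-.024])*R
print(R.as_matrix().round(3),shift(o,[.46,.16,.30],R).round(2))
E
```

```text
[[ 0.024  1.     0.   ]
 [ 1.    -0.024  0.   ]
 [ 0.     0.    -1.   ]] [ 4.866e+01 -6.432e+01 -9.580e+00 -1.000e-02 -1.000e-02 -1.432e+01]
```

Emit:
apply_moves([
  [5,-3,-9.5,0,0,0],
  [48.7,-64.3,-9.6,0,0,-14.3],
  [48.7,-64.3,-9.6,0,0,-14.3],
  [48.7,-64.3,-9.6,0,0,-14.3],
  [48.7,-64.3,-9.6,0,0,-14.3],
  [48.7,-64.3,-9.6,0,0,-14.3],
  [48.7,-64.3,-9.6,0,0,-14.3],
  [48.7,-64.3,-9.6,0,0,-14.3],
  [48.7,-64.3,-9.6,0,0,-14.3],
  [48.7,-64.3,-9.6,0,0,-14.3],
  [48.7,-64.3,-9.6,0,0,-14.3],
  [48.7,-64.3,-9.6,0,0,-14.3],
  [48.7,-64.3,-9.6,0,0,-14.3],
  [48.7,-64.3,-9.6,0,0,-14.3],
  [48.7,-64.3,-9.6,0,0,-14.3],
  [48.7,-64.3,-9.6,0,0,-14.3],
  [48.7,-64.3,-9.6,0,0,-14.3],
  [48.7,-64.3,-9.6,0,0,-14.3],
  [48.7,-64.3,-9.6,0,0,-14.3],
  [48.7,-64.3,-9.6,0,0,-14.3],
], grip=0, squeeze=60)

```text
t: 2.2
tool_pos: [0.4601, 0.1592, 0.3]
tool_rot: [-2.25, -2.191, -0.0]
contact_force: [0.0, 0.4, -0.3]
opening: 0.0852
```

```bash
python3 - <<'E'
from station import ctrl
from h import *
o=ctrl.get_obs()
im=ctrl.get_image("wrist");np.save("w1.npy",im,allow_pickle=True); cv2.imwrite("pics/w1.png",cv2.convertScaleAbs(im["color"],alpha=1.4))
print(o["tool_pos"].round(4) if hasattr(o["tool_pos"],'round') else o["tool_pos"],np.round(o["q"],3))
E
```

```text
[0.4601 0.1592 0.3   ] [ 1.800e-01 -3.220e-01  1.795e+00  1.000e-03  1.669e+00  2.070e-01]
```

View pics/w1.png

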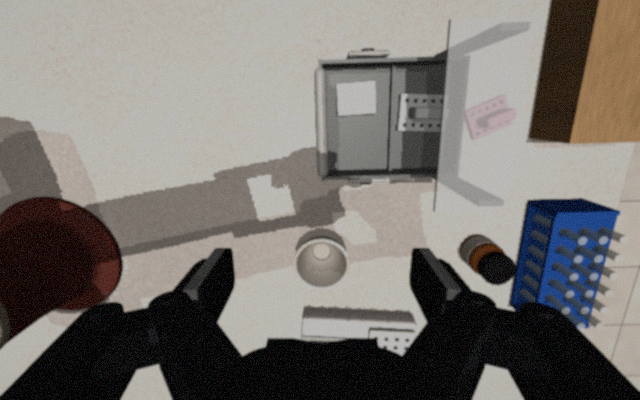

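```bash
python3 - <<'E'
import cv2,numpy as np
a=cv2.imread("pics/w1.png")
cv2.imwrite("pics/w1c.png",cv2.resize(a[35:205,300:460],None,fx=4.5,fy=3.5*4.5/3.5 if 0 else 3.5,interpolation=2)) if 0 else cv2.imwrite("pics/w1c.png",cv2.resize(a[40:190,300:500],None,fx=4,fy=4,interpolation=2))
E
```

```text
(no output)
```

View pics/w1c.png

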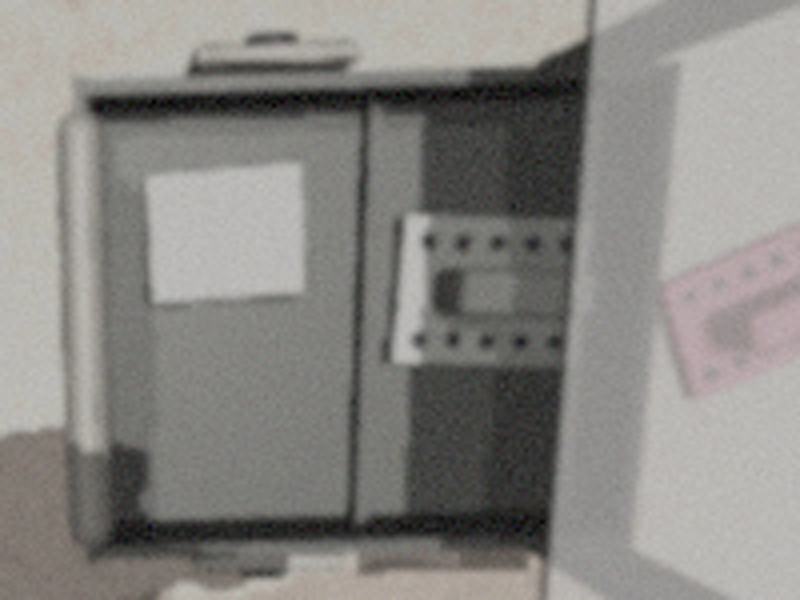

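Three candidates in this crop: 
- The ribbed silver plate at (485,290), with a rib and holes, is in the back compartment, so it is the tamper.
- The plain white plate at (225,232) is in the front compartment, so it is the spare.
- The pink plate at (730,320) is on the bench behind the stand, so it is the look-alike.

The bar runs from (80,115) to (92,545).

```bash
python3 - <<'E'
from h import *
im=np.load("w1.npy",allow_pickle=True).item()
c=lambda *p:[(300+a/4-.4,40+b/4-.4) for a,b in p]
print("bar",ray(im,c((80,115),(92,545)),.145).round(4))
print("lip top",ray(im,c((367,100),(352,520)),.076).round(4))
print("cover front",ray(im,c((592,5),(547,595)),.19).round(4))
print("tamper top front corners",ray(im,c((405,213),(390,362)),.074).round(4))
print("front wall outer corners",ray(im,c((78,80),(95,552)),.105).round(4))
E
```

```text
bar [[0.461  0.271  0.145 ]
 [0.4612 0.1605 0.145 ]]
lip top [[0.548  0.2812 0.076 ]
 [0.5481 0.1516 0.076 ]]
cover front [[0.5702 0.2842 0.19  ]
 [0.5712 0.1551 0.19  ]]
tamper top front corners [[0.5616 0.2485 0.074 ]
 [0.559  0.2029 0.074 ]]
front wall outer corners [[0.4605 0.2849 0.105 ]
 [0.4619 0.1494 0.105 ]]
```

Emit:
apply_moves([
  [4,0.1,4,0,0,-0.25],
  [5.7,0.1,8,0,0,-0.25],
  [5.7,0.1,10,0,0,-0.25],
  [5.7,0.1,13,0,0,-0.25],
  [5.7,0.1,16,0,0,-0.25],
  [5.7,0.1,17.3,0,0,-0.25],
  [5.7,0.1,17.3,0,0,-0.25],
  [5.7,0.1,17.3,0,0,-0.25],
])

```text
t: 3.05
tool_pos: [0.4635, 0.2157, 0.1285]
tool_rot: [-2.229, -2.214, -0.003]
contact_force: [1.0, 0.1, 0.6]
opening: 0.0852
```

```bash
python3 - <<'E'
from station import ctrl
from h import *
im=ctrl.get_image("wrist"); s=ctrl.get_image("side")
b=cv2.resize(s["color"][90:220,220:360],(430,400),interpolation=2)
cv2.imwrite("pics/w2.png",cv2.convertScaleAbs(np.hstack([im["color"][:, 120:490],b]),alpha=1.4))
E
```

```text
(no output)
```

View pics/w2.png

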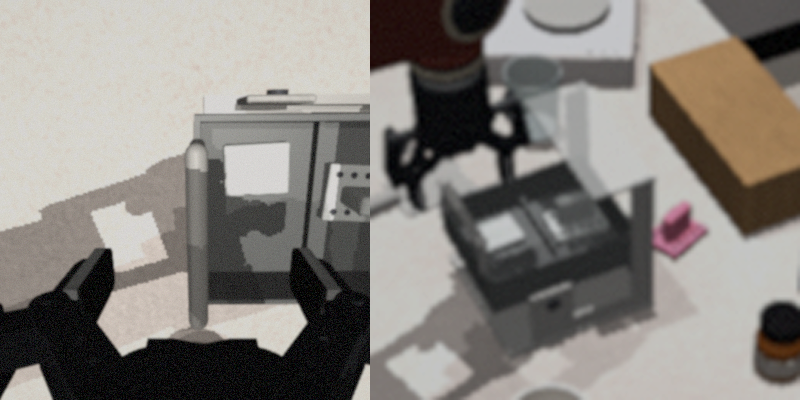

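The bar at (197,140–325) runs between the two fingers, at (105,290) and (300,290). I'll close on it.

Emit:
apply_moves([
  [0,-0.2,0.2,0,0,0],
  [0,-0.2,0.2,0,0,0],
  [0,-0.2,0.2,0,0,0],
  [0,-0.2,0.2,0,0,0],
  [0,-0.2,0.2,0,0,0],
  [0,-0.2,0.2,0,0,0],
  [0,-0.2,0.2,0,0,0],
  [0,-0.2,0.2,0,0,0],
], grip=1, squeeze=60)

```text
t: 3.95
tool_pos: [0.4621, 0.2162, 0.1274]
tool_rot: [2.228, 2.214, 0.006]
contact_force: [0.3, 0.5, -0.7]
opening: -0.0
```

```bash
python3 - <<'E'
from station import ctrl
from h import *
im=ctrl.get_image("wrist"); s=ctrl.get_image("side")
b=cv2.resize(s["color"][90:220,220:360],(430,400),interpolation=2)
cv2.imwrite("pics/w3.png",cv2.convertScaleAbs(np.hstack([im["color"][:, 120:490],b]),alpha=1.4))
E
```

```text
(no output)
```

View pics/w3.png

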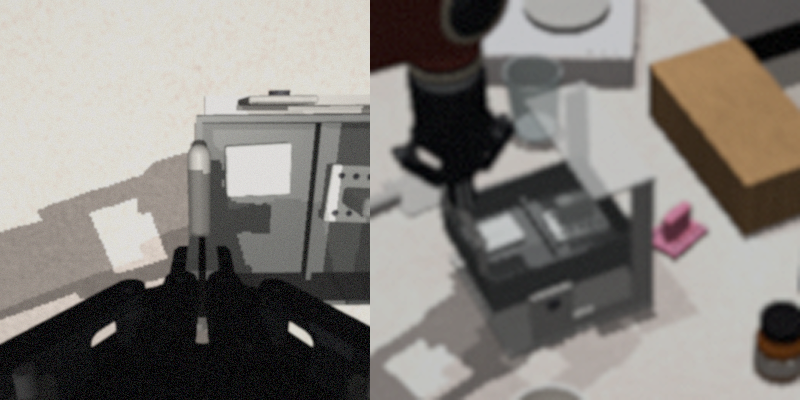

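```bash
python3 - <<'E'
from station import ctrl
from h import *
im=ctrl.get_image("wrist");o=ctrl.get_obs()
print({k:np.round(v,4) for k,v in o.items()})
for z in(.11,.13,.145,.16): print(z,proj(im,[[.461,.2665,z],[.461,.2165,z],[.467,.25,z],[.455,.25,z]]).round(0).tolist())
c=im["color"][100:400,220:420]
cv2.imwrite("pics/w4.png",cv2.convertScaleAbs(cv2.resize(c,None,fx=2,fy=2,interpolation=2),alpha=3))
E
```

```text
{'t': np.float64(4.1), 'q': array([ 2.9100e-01, -1.6860e-01,  1.9555e+00,  1.0000e-03,  1.3510e+00,
        2.9710e-01]), 'dq': array([-0.    , -0.0001, -0.003 ,  0.0009,  0.0014,  0.001 ]), 'effort': array([ 2.70000e-03, -2.82535e+01, -3.56357e+01,  3.40000e-03,
       -1.14000e-02, -0.00000e+00]), 'tool_pos': array([0.4622, 0.2162, 0.1274]), 'tool_rot': array([2.2279, 2.2138, 0.0059]), 'contact_force': array([0.0205, 0.8571, 0.2428]), 'wrist_torque': array([-0.0618, -0.0339,  0.037 ]), 'opening': np.float64(-0.0002)}
0.11 [[319.0, 146.0], [320.0, 221.0], [329.0, 172.0], [310.0, 172.0]]
0.13 [[319.0, 151.0], [319.0, 233.0], [329.0, 179.0], [309.0, 179.0]]
0.145 [[319.0, 155.0], [319.0, 244.0], [330.0, 186.0], [307.0, 186.0]]
0.16 [[318.0, 159.0], [319.0, 257.0], [331.0, 193.0], [306.0, 194.0]]
```

View pics/w4.png

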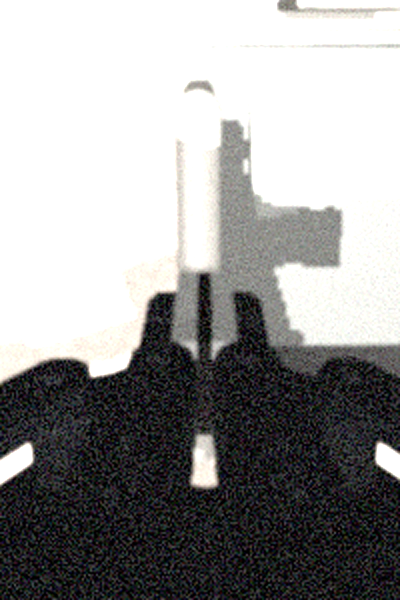

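```bash
python3 - <<'E'
from station import ctrl
from h import *
s=ctrl.get_image("side"); t=ctrl.get_image("top")
for z in (.10,.12,.145,.16): print(z,proj(s,[[.461,.2685,z],[.461,.1645,z]]).round(1).tolist())
c=s["color"][120:200,210:310]; cv2.imwrite("pics/s5.png",cv2.convertScaleAbs(cv2.resize(c,None,fx=7,fy=7,interpolation=2),alpha=1.5))
print(proj(s,[[.4622,.2162,.1274]]))
E
```

```text
0.1 [[245.4, 159.5], [257.9, 179.8]]
0.12 [[244.8, 155.0], [257.4, 175.4]]
0.145 [[244.1, 149.3], [256.7, 169.7]]
0.16 [[243.6, 145.9], [256.3, 166.3]]
[[251.1467431  163.27575392]]
```

View pics/s5.png

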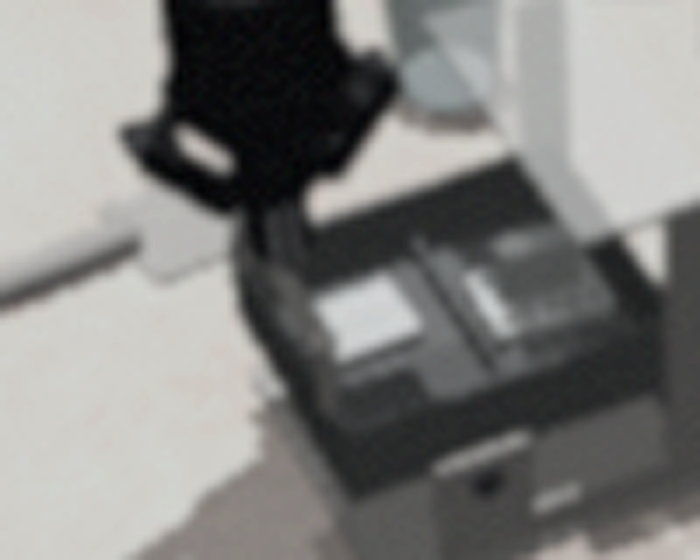

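Emit:
apply_moves([
  [0,-0.2,0.15,0,0,0],
  [0,-0.4,0.3,0,0,0],
  [0,-0.6,0.45,0,0,0],
  [0,-0.8,0.6,0,0,0],
])

```text
t: 4.6
tool_pos: [0.4564, 0.2165, 0.1234]
tool_rot: [2.225, 2.211, 0.013]
contact_force: [4.1, -0.9, 6.4]
opening: -0.0001
```

```bash
python3 - <<'E'
from station import ctrl
from h import *
im=ctrl.get_image("wrist"); s=ctrl.get_image("side");print(ctrl.get_obs()["contact_force"].round(1))
b=cv2.resize(s["color"][120:200,210:310],(500,400),interpolation=2)
cv2.imwrite("pics/w6.png",cv2.convertScaleAbs(np.hstack([im["color"][:, 170:470],b]),alpha=2))
E
```

```text
[ 3.5 -1.   3.7]
```

View pics/w6.png

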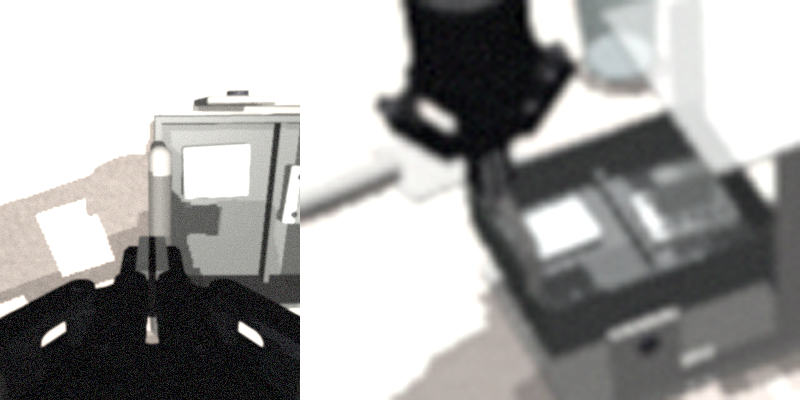

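Emit:
apply_moves([
  [0,-0.2,0.2,0,0,0],
  [0,-0.4,0.4,0,0,0],
  [0,-0.6,0.6,0,0,0],
  [0,-0.8,0.8,0,0,0],
  [0,-1.0,1.0,0,0,0],
  [0,-1.2,1.2,0,0,0],
])

```text
t: 5.3
tool_pos: [0.4452, 0.2166, 0.1145]
tool_rot: [2.224, 2.21, 0.015]
contact_force: [-3.9, -4.0, 15.9]
opening: -0.0003
```

```bash
python3 - <<'E'
from station import ctrl
from h import *
im=ctrl.get_image("wrist"); s=ctrl.get_image("side");print(ctrl.get_obs()["contact_force"].round(1))
b=cv2.resize(s["color"][120:200,210:310],(500,400),interpolation=2)
cv2.imwrite("pics/w7.png",cv2.convertScaleAbs(np.hstack([im["color"][:, 170:470],b]),alpha=2))
E
```

```text
[-4.2 -3.1 13.8]
```

View pics/w7.png

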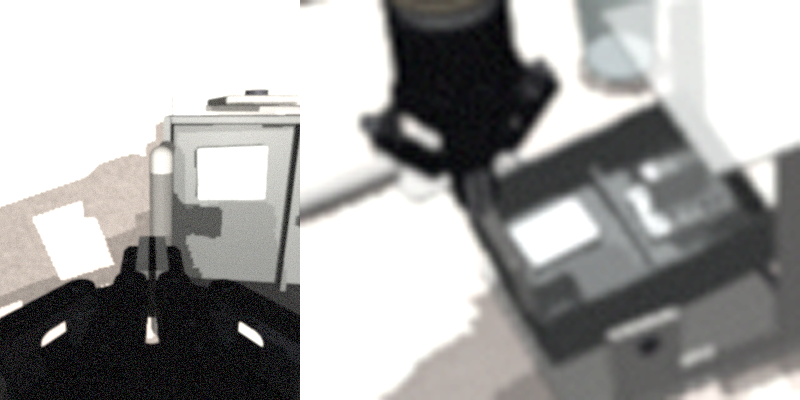

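```bash
python3 - <<'E'
from h import *
for d in np.linspace(.2,.78,13):
    t=np.deg2rad(25)*(d-.2)/.55; a=np.arctan2(85,-60)+d
    x=521+104*np.cos(a)+18*np.sin(t); z=60+104*np.sin(a)-18*np.cos(t)
    print(round(d,2),"y",round((x-445.2)/10,2),"z",round((114.5-z)/10,2),"rx",round(-np.rad2deg(t)/5,2))
E
```

```text
0.2 y 0.01 z 0.11 rx -0.0
0.25 y -0.25 z 0.49 rx -0.44
0.3 y -0.5 z 0.87 rx -0.88
0.34 y -0.73 z 1.27 rx -1.32
0.39 y -0.94 z 1.68 rx -1.76
0.44 y -1.13 z 2.1 rx -2.2
0.49 y -1.3 z 2.53 rx -2.64
0.54 y -1.45 z 2.97 rx -3.08
0.59 y -1.57 z 3.41 rx -3.52
0.64 y -1.68 z 3.86 rx -3.95
0.68 y -1.76 z 4.32 rx -4.39
0.73 y -1.82 z 4.78 rx -4.83
0.78 y -1.86 z 5.24 rx -5.27
```

Emit:
apply_moves([
  [0,-0.25,0.5,-0.45,0,0],
  [0,-0.5,0.9,-0.9,0,0],
  [0,-0.75,1.3,-1.3,0,0],
  [0,-0.95,1.7,-1.75,0,0],
  [0,-1.15,2.1,-2.2,0,0],
  [0,-1.3,2.55,-2.65,0,0],
  [0,-1.45,3.0,-3.1,0,0],
])

```text
t: 6.1
tool_pos: [0.4293, 0.2166, 0.0851]
tool_rot: [2.08, 2.065, 0.291]
contact_force: [-11.1, -3.3, 12.6]
opening: 0.0001
```

Emit:
apply_moves([
  [0,-0.2,0.4,-0.4,0,0],
  [0,-0.4,0.85,-0.8,0,0],
  [0,-0.6,1.3,-1.2,0,0],
  [0,-0.8,1.75,-1.6,0,0],
  [0,-1.0,2.2,-2.0,0,0],
  [0,-1.1,2.4,-2.2,0,0],
])

```text
t: 6.7
tool_pos: [0.424, 0.2166, 0.0593]
tool_rot: [1.967, 1.953, 0.467]
contact_force: [-18.9, -5.7, 23.5]
opening: 0.0
```

```bash
python3 - <<'E'
from station import ctrl
from h import *
im=ctrl.get_image("wrist"); s=ctrl.get_image("side");o=ctrl.get_obs();print(o["contact_force"].round(1),o["tool_pos"].round(4))
b=cv2.resize(s["color"][120:200,210:310],(500,400),interpolation=2)
cv2.imwrite("pics/w8.png",cv2.convertScaleAbs(np.hstack([im["color"][:, 170:470],b]),alpha=2))
E
```

```text
[-15.3  -2.6  14.9] [0.4239 0.2166 0.0594]
```

View pics/w8.png

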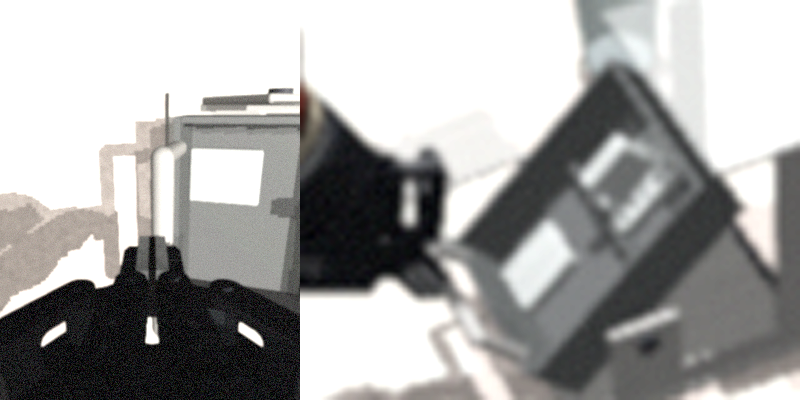

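The side view shows the bin tipped far forward, with the tamper still in the back compartment at about (620,190). Releasing.

Emit:
apply_moves([
  [0,0,-0.3,0,0,0],
  [0,0,-0.3,0,0,0],
  [0,0,-0.3,0,0,0],
  [0,0,-0.3,0,0,0],
  [0,0,-3,0,0,0],
  [0,0,-7,0,0,0],
  [0,0,-11,0,0,0],
  [0,0,-14,0,0,0],
  [0,0,-14,0,0,0],
], grip=0.4)

```text
t: 7.7
tool_pos: [0.362, 0.2184, 0.1902]
tool_rot: [1.964, 1.951, 0.479]
contact_force: [0.1, 0.2, 0.8]
opening: 0.0514
```

```bash
python3 - <<'E'
from station import ctrl
from h import *
im=ctrl.get_image("wrist"); s=ctrl.get_image("side");t=ctrl.get_image("top");o=ctrl.get_obs();print(o["contact_force"].round(1),o["tool_pos"].round(4),o["opening"],o["q"].round(2))
np.save("w9.npy",[im,s,t],allow_pickle=True)
b=cv2.resize(s["color"][120:200,230:310],(400,400),interpolation=2)
c=cv2.resize(t["color"][160:250,190:280],(400,400),interpolation=2)
cv2.imwrite("pics/w9.png",cv2.convertScaleAbs(np.hstack([b,c]),alpha=1.5))
cv2.imwrite("pics/w9w.png",cv2.convertScaleAbs(im["color"],alpha=1.5))
E
```

```text
[-0.5 -0.1 -0.8] [0.3605 0.2167 0.1831] 0.05135454896416633 [ 0.53 -0.82  2.35 -0.25  1.21  0.58]
```

View pics/w9.png

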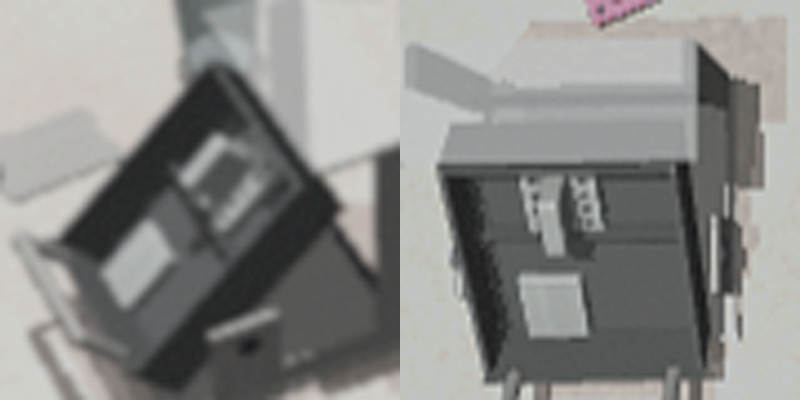

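View pics/w9w.png

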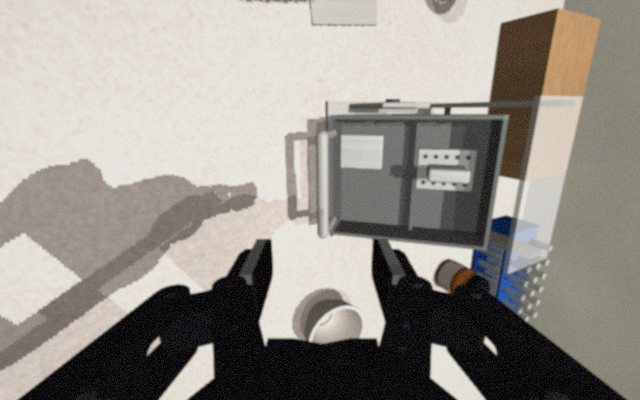

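```bash
python3 - <<'E'
from h import *
im,s,t=np.load("w9.npy",allow_pickle=True)
for ph in (.65,.7,.75,.8):
    a=np.arctan2(85,-60)+ph; b=lambda y:[.521+.104*np.cos(a),y,.06+.104*np.sin(a)]
    print(ph,proj(s,[b(.2665),b(.1665)]).round(1).tolist(),proj(im,[b(.2665),b(.1665)]).round(1).tolist())
c=im["color"][90:260,310:520]; cv2.imwrite("pics/w9c.png",cv2.convertScaleAbs(cv2.resize(c,None,fx=3.5,fy=3.5,interpolation=2),alpha=1.5))
E
```

```text
0.65 [[234.7, 165.5], [246.3, 185.3]] [[329.3, 136.3], [329.3, 234.7]]
0.7 [[234.5, 166.7], [246.1, 186.6]] [[325.5, 136.0], [325.8, 233.3]]
0.75 [[234.3, 167.9], [245.9, 187.8]] [[321.9, 135.7], [322.6, 231.8]]
0.8 [[234.2, 169.1], [245.8, 189.0]] [[318.7, 135.3], [319.6, 230.3]]
```

View pics/w9c.png

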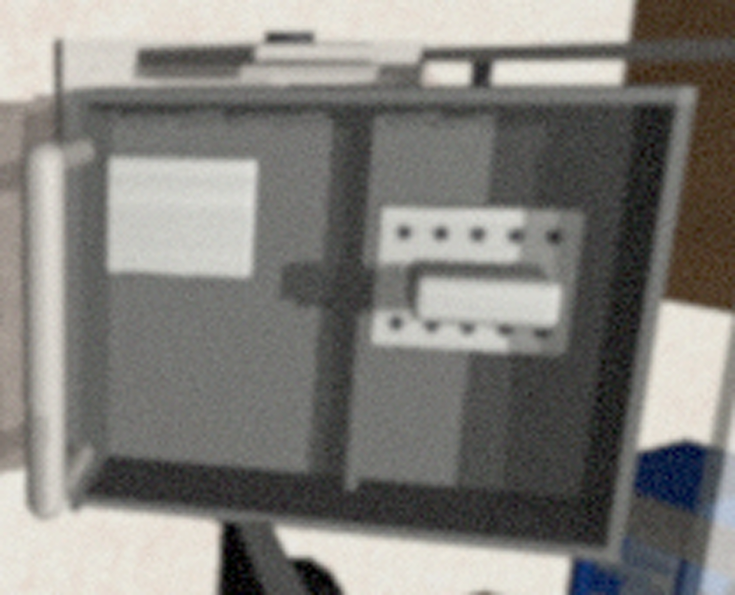

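```bash
cat >> h.py <<'E'
O=np.array([.521,.2165,.06])
def binR(ph): return np.array([[np.cos(ph),0,-np.sin(ph)],[0,1,0],[np.sin(ph),0,np.cos(ph)]])
def raybin(im,uv,zb,ph):
    K,R,t=cam(im); uv=np.atleast_2d(uv).astype(float)
    d=np.c_[uv,np.ones(len(uv))]@np.linalg.inv(K).T@R; c=-R.T@t
    B=binR(ph); d=d@B; c=(c-O)@B
    return c+d*((zb-c[2])/d[:,2])[:,None]
E
python3 - <<'E'
from h import *
im,s,t=np.load("w9.npy",allow_pickle=True)
c=lambda *p:[(310+a/3.5-.4,90+b/3.5-.4) for a,b in p]
for ph in (.74,):
    print("plate",(raybin(im,c((382,208),(585,212),(565,355),(373,345)),.014,ph)*1000).round(1).tolist())
    print("ribtop",(raybin(im,c((418,280),(562,285),(558,325),(412,318)),.048,ph)*1000).round(1).tolist())
    print("lip",(raybin(im,c((370,115),(345,485)),.016,ph)*1000).round(1).tolist())
    q=c((382,208),(585,212),(565,355),(373,345))
t2=lambda *p:[(190+a/4.444-.4,160+b/4.444-.4) for a,b in p]
print("top ribtop",(raybin(t,t2((541,180),(562,180),(565,253),(546,257)),.048,.74)*1000).round(1).tolist())
print("top plate",(raybin(t,t2((522,177),(595,177),(603,228),(528,232)),.014,.74)*1000).round(1).tolist())
E
```

```text
plate [[32.5, 30.9, 14.0], [91.8, 31.2, 14.0], [91.7, -14.1, 14.0], [33.3, -14.4, 14.0]]
ribtop [[42.6, 14.4, 48.0], [81.2, 14.7, 48.0], [81.5, 3.1, 48.0], [41.9, 3.0, 48.0]]
lip [[26.5, 59.9, 16.0], [27.9, -64.2, 16.0]]
top ribtop [[95.1, -224.0, 48.0], [94.9, -236.1, 48.0], [38.7, -237.1, 48.0], [35.8, -225.7, 48.0]]
top plate [[70.2, -211.9, 14.0], [69.4, -255.8, 14.0], [29.1, -260.5, 14.0], [26.7, -214.4, 14.0]]
```

```bash
python3 - <<'E'
from station import ctrl
from h import *
o=ctrl.get_obs();B=binR(.745)
R=Ro.from_matrix(B@np.diag([1,-1,-1]))
print((O+B@[.062,.0086,.12]).round(3),shift(o,O+B@[.062,.0086,.12],R).round(2),shift(o,O+B@[.062,.0086,.12],R*Ro.from_rotvec([0,0,np.pi])).round(2))
E
```

```text
[0.485 0.225 0.19 ] [ 0.92 11.46  4.97 -2.46  2.54 17.81] [  0.92  11.46   4.97  -2.55  -2.47 -17.93]
```

Emit:
apply_moves([
  [0.9,3.5,-1,-0.8,0.8,6],
  [0.9,7,1.5,-1.6,1.7,12],
  [0.9,11.5,5,-2.46,2.54,17.8],
  [0.9,11.5,5,-2.46,2.54,17.8],
  [0.9,11.5,5,-2.46,2.54,17.8],
  [0.9,11.5,5,-2.46,2.54,17.8],
  [0.9,11.5,5,-2.46,2.54,17.8],
  [0.9,11.5,5,-2.46,2.54,17.8],
  [0.9,11.5,5,-2.46,2.54,17.8],
  [0.9,11.5,5,-2.46,2.54,17.8],
  [0.9,11.5,5,-2.46,2.54,17.8],
  [0.9,11.5,5,-2.46,2.54,17.8],
  [0.9,11.5,5,-2.46,2.54,17.8],
  [0.9,11.5,5,-2.46,2.54,17.8],
  [0.9,11.5,5,-2.46,2.54,17.8],
])

```text
t: 9.35
tool_pos: [0.4859, 0.2246, 0.19]
tool_rot: [2.926, 0.002, 1.142]
contact_force: [-0.6, 0.8, 1.2]
opening: 0.0509
```

```bash
python3 - <<'E'
from station import ctrl
from h import *
o=ctrl.get_obs();B=binR(.745)
R=Ro.from_matrix(B@np.diag([1,-1,-1]))
print(o["q"].round(2),shift(o,O+B@[.062,.0086,.12],R).round(2),shift(o,O+B@[.062,.0086,.018],R).round(2))
im=ctrl.get_image("wrist");np.save("w10.npy",im,allow_pickle=True)
cv2.imwrite("pics/w10.png",cv2.convertScaleAbs(im["color"],alpha=1.8))
E
```

```text
[ 0.47 -0.61  2.31 -0.44  0.81  2.24] [-0.03 -0.05 -0.06  0.    0.01  0.02] [-2.000e-02 -5.000e-02  1.014e+01  0.000e+00  1.000e-02  2.000e-02]
```

View pics/w10.png

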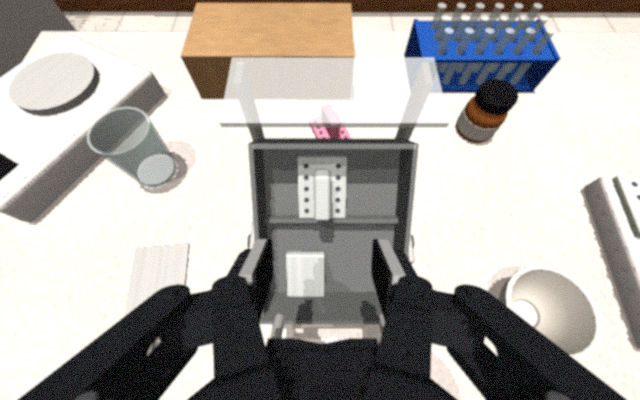

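The ribbed plate at (322,187) lines up with the finger centre at about 323 and sits in the back compartment. The plain spare is at (305,275) and the pink one is behind the cover at (330,128). I'll check the rib position once more from this view.

```bash
python3 - <<'E'
from h import *
im=np.load("w10.npy",allow_pickle=True).item()
c=im["color"][140:320,240:425]; cv2.imwrite("pics/w10c.png",cv2.convertScaleAbs(cv2.resize(c,None,fx=3.2,fy=3.2,interpolation=2),alpha=1.8))
print((raybin(im,[(299,157),(347,157),(345,218),(300,218)],.014,.745)*1000).round(1).tolist())
print((raybin(im,[(316,175),(331,175),(331,219),(316,219)],.048,.745)*1000).round(1).tolist())
E
```

```text
[[92.0, 29.7, 14.0], [92.1, -14.7, 14.0], [32.1, -14.2, 14.0], [32.0, 29.9, 14.0]]
[[82.5, 13.4, 48.0], [82.6, 1.0, 48.0], [43.9, 0.6, 48.0], [43.9, 13.5, 48.0]]
```

View pics/w10c.png

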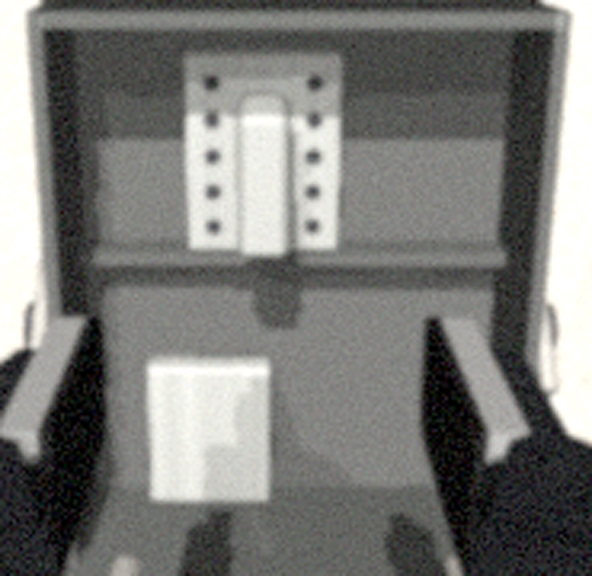

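Emit:
apply_moves([
  [0,0,2.5,0,0,0],
  [0,0,5,0,0,0],
  [0,0,7.5,0,0,0],
  [0,0,9,0,0,0],
  [0,0,10,0,0,0],
  [0,0,10.1,0,0,0],
  [0,0,10.1,0,0,0],
  [0,0,10.1,0,0,0],
])

```text
t: 10.2
tool_pos: [0.5545, 0.225, 0.117]
tool_rot: [-2.925, -0.002, -1.145]
contact_force: [0.0, -0.4, 0.0]
opening: 0.0513
```

```bash
python3 - <<'E'
from station import ctrl
from h import *
o=ctrl.get_obs();B=binR(.745)
R=Ro.from_matrix(B@np.diag([1,-1,-1]))
print(o["contact_force"].round(1),shift(o,O+B@[.062,.0078,.018],R).round(2))
im=ctrl.get_image("wrist")
c=im["color"][120:400,180:460]; cv2.imwrite("pics/w11.png",cv2.convertScaleAbs(cv2.resize(c,None,fx=2,fy=2,interpolation=2),alpha=2))
E
```

```text
[ 0.  -0.4  0. ] [-0.13  0.07  0.12 -0.01 -0.01  0.01]
```

View pics/w11.png

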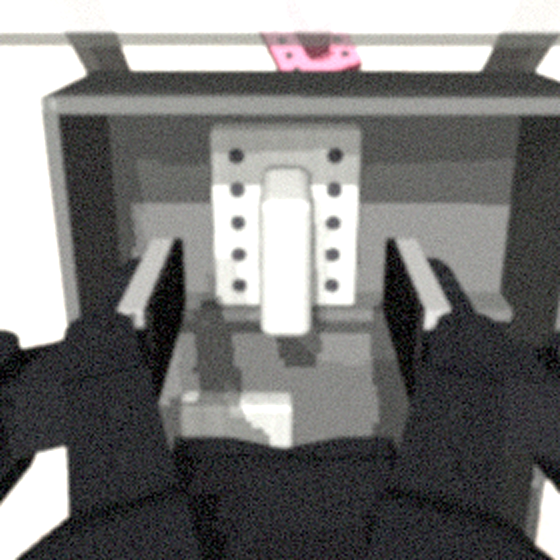

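Emit:
apply_moves([
  [-0.1,0.05,0,0,0,0],
  [-0.1,0.05,0,0,0,0],
  [-0.1,0.05,0,0,0,0],
  [-0.1,0.05,0,0,0,0],
  [-0.1,0.05,0,0,0,0],
  [-0.1,0.05,0,0,0,0],
], grip=1, squeeze=60)

```text
t: 10.85
tool_pos: [0.554, 0.2246, 0.1169]
tool_rot: [-2.925, -0.002, -1.146]
contact_force: [-4.5, -1.8, 5.8]
opening: 0.0101
```

```bash
python3 - <<'E'
from station import ctrl
from h import *
o=ctrl.get_obs();print(o["opening"],o["contact_force"].round(1))
im=ctrl.get_image("wrist")
c=im["color"][120:400,180:460]; cv2.imwrite("pics/w12.png",cv2.convertScaleAbs(cv2.resize(c,None,fx=2,fy=2,interpolation=2),alpha=2))
E
```

```text
0.010087709308287902 [-4.5 -1.8  5.8]
```

View pics/w12.png

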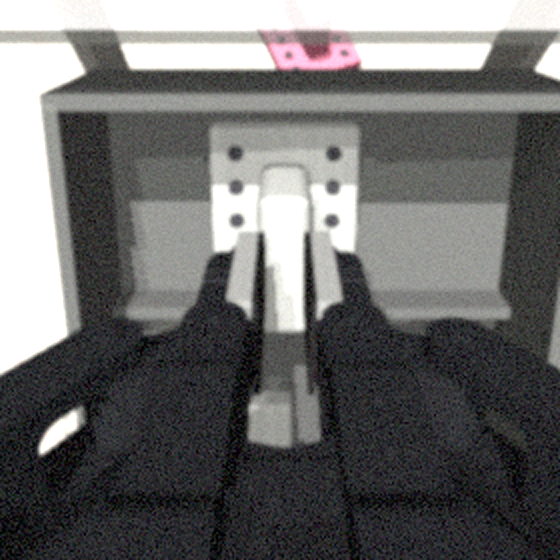

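Emit:
apply_moves([
  [0,0,-0.1,0,0,0],
  [0,0,-0.1,0,0,0],
  [0,0,-0.5,0,0,0],
  [0,0,-1,0,0,0],
  [0,0,-2,0,0,0],
])

```text
t: 11.4
tool_pos: [0.5393, 0.2241, 0.1305]
tool_rot: [2.926, 0.001, 1.142]
contact_force: [-0.3, -0.0, -2.9]
opening: 0.0101
```

```bash
python3 - <<'E'
from station import ctrl
from h import *
o=ctrl.get_obs();print(o["opening"],o["contact_force"].round(1))
im=ctrl.get_image("wrist"); s=ctrl.get_image("side")
b=cv2.resize(s["color"][120:200,230:310],(400,400),interpolation=2)
c=im["color"][120:320,220:420]; cv2.imwrite("pics/w13.png",cv2.convertScaleAbs(np.hstack([b,cv2.resize(c,None,fx=2,fy=2,interpolation=2)]),alpha=1.9))
E
```

```text
0.010093737396499249 [-0.3 -0.  -2.9]
```

View pics/w13.png

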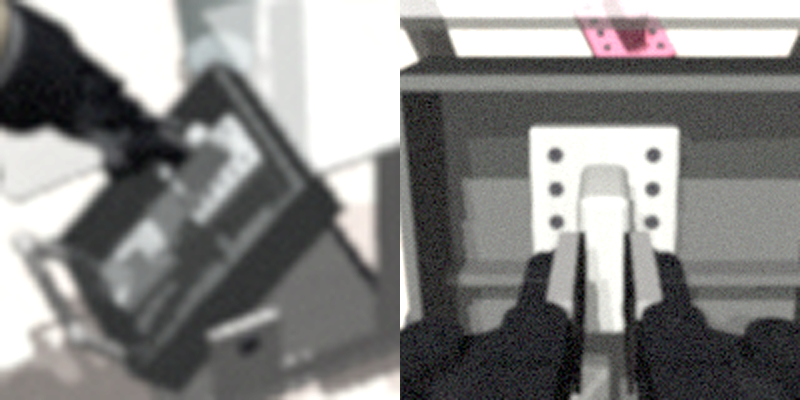

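```bash
python3 - <<'E'
from station import ctrl
from h import *
o=ctrl.get_obs()
yaw=-.083
R=Ro.from_rotvec([0,0,yaw])*Ro.from_matrix(np.diag([1,-1,-1]))
# final hover
n=yawR(.511,-.204,yaw)([-.03,.012,.04]); print("nest",n.round(4))
R0=Ro.from_rotvec(o["tool_rot"])
for f,p in [(.35,[.45,.15,.25]),(.7,[.45,.03,.25]),(1,[n[0],n[1],.22])]:
    Rf=R0*Ro.from_rotvec((R0.inv()*R).as_rotvec()*f); print(shift(o,p,Rf).round(2))
E
```

```text
nest [ 0.4821 -0.1896  0.04  ]
[  1.4    7.46 -14.74  -0.13  -3.     0.32]
[  1.39  19.46 -14.76  -0.26  -5.99   0.65]
[  1.69  41.42 -10.4   -0.36  -8.56   0.92]
```

Emit:
apply_moves([
  [0,0,-3.5,0,0,0],
  [0,0,-7.5,0,0,0],
  [0,0,-11,0,0,0],
  [0.5,1,-13.5,0,-0.5,0],
  [1,4,-14.5,0,-1.5,0.2],
  [1.4,7.5,-14.7,-0.1,-3,0.3],
  [1.4,11.5,-14.7,-0.2,-4,0.4],
  [1.4,15.5,-14.7,-0.2,-5,0.5],
  [1.4,19.5,-14.7,-0.3,-6,0.6],
  [1.4,23.5,-14,-0.3,-7,0.7],
  [1.5,28,-13,-0.3,-8,0.8],
  [1.6,32,-12,-0.36,-8.56,0.92],
  [1.7,36,-11,-0.36,-8.56,0.92],
  [1.7,39,-10.5,-0.36,-8.56,0.92],
  [1.7,41.4,-10.4,-0.36,-8.56,0.92],
  [1.7,41.4,-10.4,-0.36,-8.56,0.92],
  [1.7,41.4,-10.4,-0.36,-8.56,0.92],
])

```text
t: 13.2
tool_pos: [0.482, -0.1894, 0.2197]
tool_rot: [-3.138, 0.131, 0.001]
contact_force: [-0.7, 0.3, -2.4]
opening: 0.0097
```

```bash
python3 - <<'E'
from station import ctrl
from h import *
o=ctrl.get_obs();print(o["opening"],o["contact_force"].round(1),o["tool_pos"].round(4),o["tool_rot"].round(3),o["q"].round(2))
im=ctrl.get_image("wrist"); s=ctrl.get_image("top");np.save("w14.npy",[im,s],allow_pickle=True)
cv2.imwrite("pics/w14.png",cv2.convertScaleAbs(im["color"],alpha=1.8))
E
```

```text
0.009699375542868746 [-0.7  0.3 -2.4] [ 0.482  -0.1894  0.2197] [-3.138e+00  1.310e-01  1.000e-03] [-0.52 -0.22  1.84  0.    1.52  1.14]
```

View pics/w14.png

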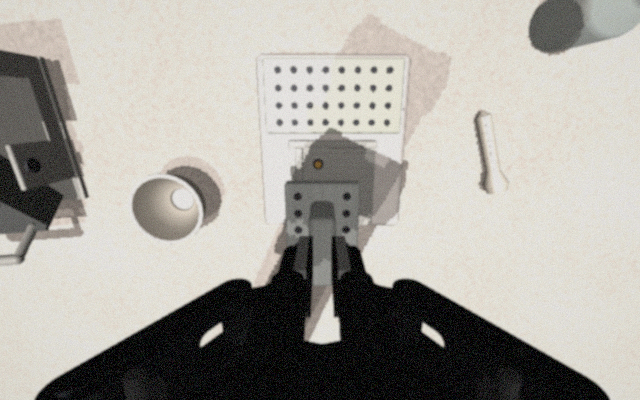

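```bash
python3 - <<'E'
from h import *
im=np.load("w14.npy",allow_pickle=True)[0]
c=im["color"][40:260,245:425]; cv2.imwrite("pics/w14c.png",cv2.convertScaleAbs(cv2.resize(c,None,fx=3.6,fy=3.6,interpolation=2)[:, :],alpha=2))
E
python3 -c "
import cv2;a=cv2.imread('pics/w14c.png');print(a.shape);cv2.imwrite('pics/w14d.png',a[:600]) "
```

```text
(792, 648, 3)
```

View pics/w14d.png

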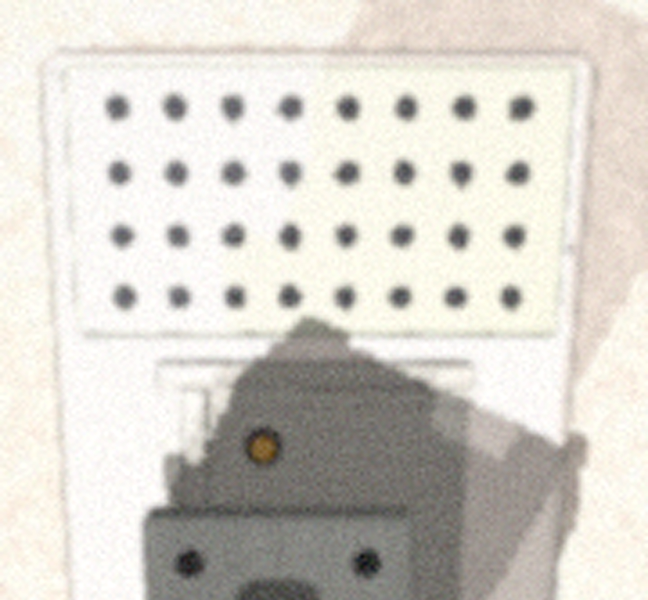

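```bash
python3 - <<'E'
from station import ctrl
from h import *
im=np.load("w14.npy",allow_pickle=True)[0]
o=ctrl.get_obs()
c=lambda *p:[(245+a/3.6-.36,40+b/3.6-.36) for a,b in p]
def p(n,l,z): print(n,ray(im,c(*l),z).round(4).tolist())
p("pin",[(263,446)],.046)
p("holes",[(117,107),(521,107),(511,297),(125,297)],.048)
p("white plate front edge",[(85,334),(557,334)],.048)
p("side rail inner",[(208,392),(209,440)],.048)
p("back rail: back edge, ",[(160,360),(470,362)],.048)
p("back rail: front edge",[(160,388),(420,390)],.048)
p("box back corners",[(45,52),(592,60)],.04)
R0=Ro.from_rotvec(o["tool_rot"])
for dz in(.0,.004):
  print((R0.inv().apply(ray(im,c((147,510),(410,513)),.2197-dz)-o["tool_pos"])*1000).round(1).tolist())
y=-.083
print(yawR(.511,-.204,y)([-.02,.017,.046]))
E
```

```text
pin [[0.4935, -0.185, 0.046]]
holes [[0.5977, -0.151, 0.048], [0.5878, -0.2694, 0.048], [0.5337, -0.2653, 0.048], [0.5436, -0.1467, 0.048]]
white plate front edge [[0.5336, -0.1329, 0.048], [0.5213, -0.2794, 0.048]]
side rail inner [[0.5125, -0.1692, 0.048], [0.4972, -0.168, 0.048]]
back rail: back edge,  [[0.5237, -0.1552, 0.048], [0.515, -0.2521, 0.048]]
back rail: front edge [[0.515, -0.1542, 0.048], [0.5075, -0.2361, 0.048]]
box back corners [[0.6155, -0.1306, 0.04], [0.5998, -0.2925, 0.04]]
[[31.6, -20.8, 0.4], [31.0, 21.9, 0.4]]
[[30.6, -21.3, 4.4], [30.1, 22.4, 4.4]]
[ 0.49247823 -0.18540043  0.046     ]
```

Emit:
apply_moves([
  [-0.3,0.3,3,0,0,0],
  [-0.3,0.3,7,0,0,0],
  [-0.3,0.3,11,0,0,0],
  [-0.3,0.3,13.5,0,0,0],
  [-0.3,0.3,14.8,0,0,0],
  [-0.3,0.3,15.3,0,0,0],
  [-0.3,0.3,15.3,0,0,0],
  [-0.3,0.3,15.3,0,0,0],
])

```text
t: 14.1
tool_pos: [0.4804, -0.1918, 0.0691]
tool_rot: [3.138, -0.128, 0.005]
contact_force: [-0.8, 0.4, -2.0]
opening: 0.0093
```

```bash
python3 - <<'E'
from station import ctrl
from h import *
o=ctrl.get_obs();print(o["opening"],o["contact_force"].round(1),o["tool_pos"].round(4),o["tool_rot"].round(3))
im=ctrl.get_image("wrist"); s=ctrl.get_image("side");np.save("w15.npy",[im,s],allow_pickle=True)
b=cv2.resize(s["color"][230:310,280:380],(500,400),interpolation=2)
c=im["color"][60:260,245:395]; cv2.imwrite("pics/w15.png",cv2.convertScaleAbs(np.hstack([b,cv2.resize(c,None,fx=2,fy=2,interpolation=2)]),alpha=1.6))
E
```

```text
0.00928728994177159 [-0.8  0.4 -2. ] [ 0.4804 -0.1918  0.0691] [ 3.138 -0.128  0.005]
```

View pics/w15.png

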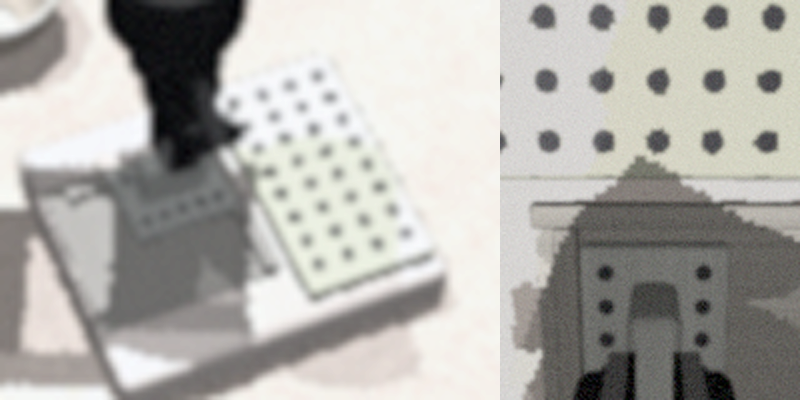

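Emit:
apply_moves([
  [-0.1,0.1,0.4,0,0,0],
  [-0.1,0.1,0.8,0,0,0],
  [-0.1,0.1,1.0,0,0,0],
  [-0.1,0.1,1.0,0,0,0],
])

```text
t: 14.6
tool_pos: [0.4789, -0.1928, 0.0586]
tool_rot: [3.138, -0.129, 0.004]
contact_force: [0.4, -0.8, -1.8]
opening: 0.0094
```

Emit:
apply_moves([
  [0,0,0.1,0,0,0],
  [0,0,0.2,0,0,0],
  [0,0,0.2,0,0,0],
])

```text
t: 14.9
tool_pos: [0.4789, -0.1928, 0.0564]
tool_rot: [3.138, -0.129, 0.004]
contact_force: [0.4, -0.0, -0.9]
opening: 0.0095
```

```bash
python3 - <<'E'
from station import ctrl
from h import *
o=ctrl.get_obs();print(o["opening"],o["contact_force"].round(1),o["tool_pos"].round(4),o["tool_rot"].round(3))
im=ctrl.get_image("wrist"); s=ctrl.get_image("side")
b=cv2.resize(s["color"][230:310,280:380],(500,400),interpolation=2)
c=im["color"][60:260,245:395]; cv2.imwrite("pics/w16.png",cv2.convertScaleAbs(np.hstack([b,cv2.resize(c,None,fx=2,fy=2,interpolation=2)]),alpha=1.6))
E
```

```text
0.00954274304444196 [ 0.4 -0.  -0.9] [ 0.4789 -0.1928  0.0564] [ 3.138 -0.129  0.004]
```

View pics/w16.png

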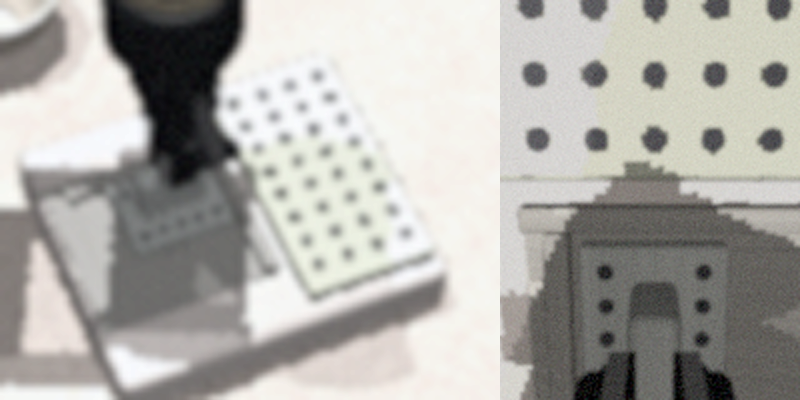

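Emit:
apply_moves([
  [0,0,0.1,0,0,0],
  [0,0,0.15,0,0,0],
  [0,0,0.15,0,0,0],
])

```text
t: 15.3
tool_pos: [0.4794, -0.1929, 0.0555]
tool_rot: [3.138, -0.129, 0.006]
contact_force: [-0.1, -0.1, -0.5]
opening: 0.0095
```

Emit:
apply_moves([
  [0,0,0.1,0,0,0],
  [0,0,0.2,0,0,0],
  [0,0,0.2,0,0,0],
])

```text
t: 15.6
tool_pos: [0.4796, -0.193, 0.0554]
tool_rot: [3.138, -0.128, 0.005]
contact_force: [-4.6, 2.6, 9.6]
opening: 0.0095
```

Emit:
apply_moves([
  [0.05,0,0,0,0,0],
  [0.15,-0.05,0,0,0,0],
  [0.25,-0.1,0,0,0,0],
  [0.3,-0.2,0,0,0,0],
  [0.3,-0.3,0,0,0,0],
  [0.3,-0.3,0,0,0,0],
])

```text
t: 16.2
tool_pos: [0.483, -0.1909, 0.0558]
tool_rot: [3.137, -0.128, 0.005]
contact_force: [-2.1, -4.7, 3.2]
opening: 0.0094
```

```bash
python3 - <<'E'
from station import ctrl
from h import *
o=ctrl.get_obs();print(o["opening"],o["contact_force"].round(1),o["tool_pos"].round(4),o["tool_rot"].round(3))
im=ctrl.get_image("wrist")
c=im["color"][140:260,245:395]; cv2.imwrite("pics/w17.png",cv2.convertScaleAbs(cv2.resize(c,None,fx=5,fy=5,interpolation=2),alpha=2.2))
E
```

```text
0.009448020096346372 [-2.1 -4.7  3.2] [ 0.483  -0.1909  0.0558] [ 3.137 -0.128  0.005]
```

View pics/w17.png

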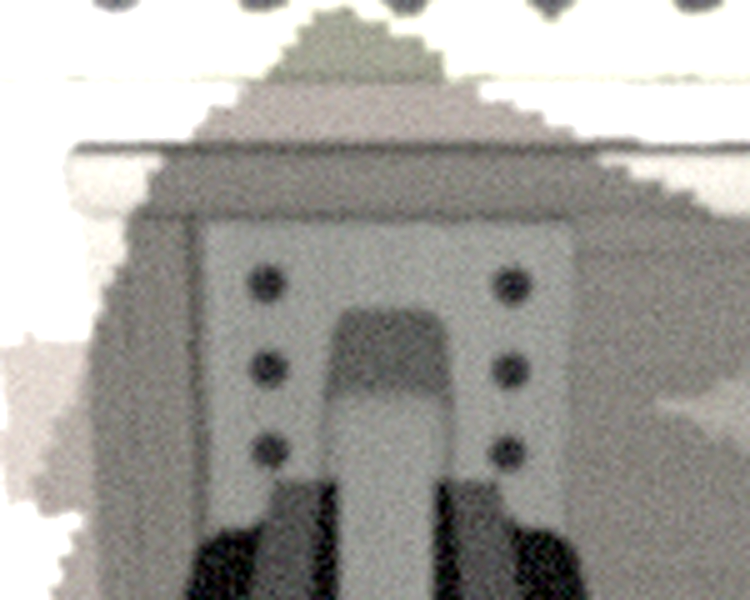

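Emit:
apply_moves([
  [0.05,-0.15,0,0,0,0],
  [0.1,-0.25,0,0,0,0],
  [0.1,-0.3,0,0,0,0],
  [0.1,-0.3,0,0,0,0],
])

```text
t: 16.65
tool_pos: [0.4836, -0.1894, 0.0565]
tool_rot: [3.134, -0.128, 0.002]
contact_force: [-6.7, -5.4, 5.2]
opening: 0.0097
```

```bash
python3 - <<'E'
from station import ctrl
from h import *
o=ctrl.get_obs();print(o["opening"],o["contact_force"].round(1),o["tool_pos"].round(4),o["tool_rot"].round(3))
im=ctrl.get_image("wrist")
c=im["color"][140:260,245:395]; cv2.imwrite("pics/w18.png",cv2.convertScaleAbs(cv2.resize(c,None,fx=5,fy=5,interpolation=2),alpha=2.2))
E
```

```text
0.00970366526500677 [-6.7 -5.4  5.2] [ 0.4836 -0.1894  0.0565] [ 3.134e+00 -1.280e-01  2.000e-03]
```

View pics/w18.png

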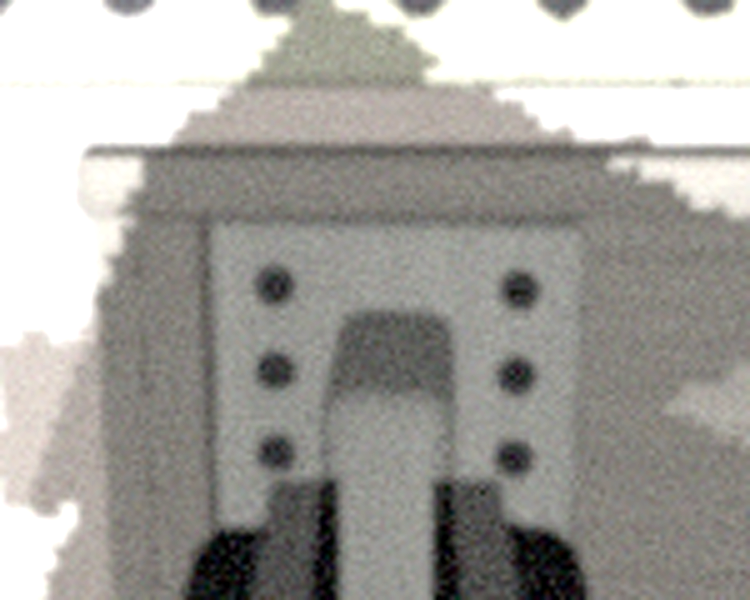

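Emit:
apply_moves([
  [0,0,0.1,0,0,0],
  [0,0,0.1,0,0,0],
])

```text
t: 16.9
tool_pos: [0.4831, -0.1902, 0.0559]
tool_rot: [3.132, -0.128, 0.001]
contact_force: [-5.8, -3.9, 4.2]
opening: 0.0101
```

Emit:
apply_moves([
  [0,0,0,0,0,0],
  [0,0,0,0,0,0],
  [0,0,0,0,0,0],
  [0,0,0,0,0,0],
], grip=0.6)

```text
t: 17.3
tool_pos: [0.4832, -0.1897, 0.0556]
tool_rot: [3.133, -0.127, 0.001]
contact_force: [0.4, 0.1, -0.1]
opening: 0.0343
```

```bash
python3 - <<'E'
from station import ctrl
from h import *
o=ctrl.get_obs();print(o["opening"],o["contact_force"].round(1),o["tool_pos"].round(4),o["tool_rot"].round(3))
im=ctrl.get_image("wrist")
c=im["color"][140:260,245:395]; cv2.imwrite("pics/w19.png",cv2.convertScaleAbs(cv2.resize(c,None,fx=5,fy=5,interpolation=2),alpha=2.2))
E
```

```text
0.0342527159289998 [ 0.4  0.1 -0.1] [ 0.4832 -0.1897  0.0556] [ 3.133e+00 -1.270e-01  1.000e-03]
```

View pics/w19.png

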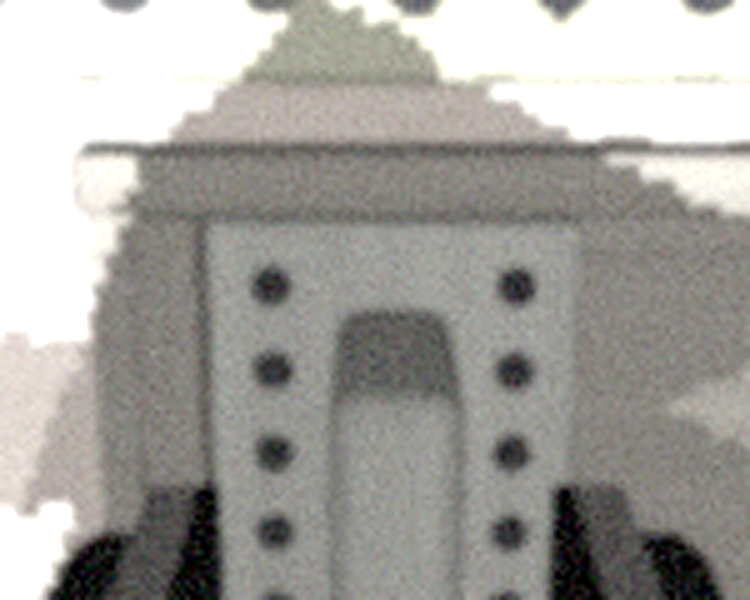

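Emit:
apply_moves([
  [0,0,-0.5,0,0,0],
  [0,0,-3,0,0,0],
  [0,0,-7,0,0,0],
  [0,0,-11,0,0,0],
  [-2,0,-15,0,0,0],
  [-4,0,-18,0,0,0],
  [-4,0,-18,0,0,0],
])

```text
t: 18.05
tool_pos: [0.4445, -0.1867, 0.2425]
tool_rot: [3.127, -0.128, 0.016]
contact_force: [0.6, 0.2, 0.4]
opening: 0.0339
```

```bash
python3 - <<'E'
from station import ctrl
from h import *
o=ctrl.get_obs();print(o["contact_force"].round(1),o["tool_pos"].round(4))
im=ctrl.get_image("wrist"); s=ctrl.get_image("side");np.save("w20.npy",[im,s],allow_pickle=True)
b=cv2.resize(s["color"][230:310,280:380],(400,400*80//100),interpolation=2)
c=cv2.resize(im["color"][40:200,230:430],(400,320),interpolation=2); cv2.imwrite("pics/w20.png",cv2.convertScaleAbs(np.hstack([b,c]),alpha=1.8))
B0=Ro.from_rotvec([1.964,1.951,.475])
print(B0.as_matrix().round(3), shift(o,[.362,.217,.187],B0).round(2),shift(o,[.42,.02,.26],B0).round(2))
E
```

```text
[0.6 0.2 0.4] [ 0.4445 -0.1867  0.2425]
[[ 0.006  0.889  0.457]
 [ 1.    -0.007  0.   ]
 [ 0.003  0.457 -0.89 ]] [-11.58 -39.61   4.98  -3.92   4.51 -18.45] [ -4.12 -20.37  -2.03  -3.92   4.51 -18.45]
```

View pics/w20.png

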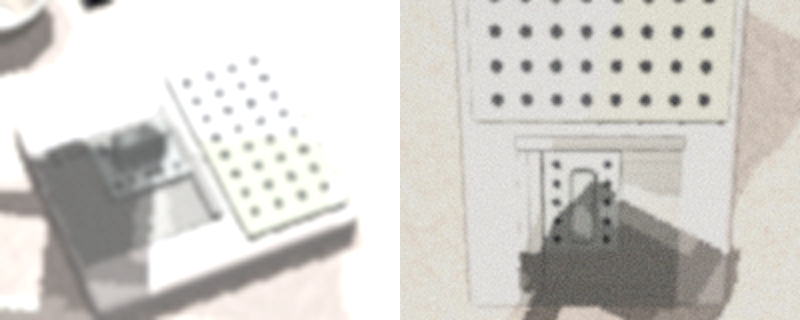

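Both views show the plate lying flat and touching both rails, at (585,200) in the right half. Next I'll shut the bin.

Emit:
apply_moves([
  [-1,-4,-1,-0.4,0.5,-2],
  [-2,-8,-2,-0.8,1,-4],
  [-3,-13,-2,-1.4,1.5,-6],
  [-4,-17,-2,-1.8,2,-8],
  [-5,-21,-2,-2.2,2.5,-10],
  [-7,-26,-1,-2.6,3,-12],
  [-9,-31,0,-3,3.5,-14],
  [-10.5,-36,2,-3.5,4,-16],
  [-11.6,-39.6,4,-3.92,4.51,-18.45],
  [-11.6,-39.6,4.5,-3.92,4.51,-18.45],
  [-11.6,-39.6,4.5,-3.92,4.51,-18.45],
  [-11.6,-39.6,4.5,-3.92,4.51,-18.45],
  [-11.6,-39.6,4.5,-3.92,4.51,-18.45],
  [-11.6,-39.6,4.5,-3.92,4.51,-18.45],
], grip=0.4)

```text
t: 19.55
tool_pos: [0.36, 0.218, 0.1874]
tool_rot: [1.972, 1.956, 0.472]
contact_force: [0.3, -0.1, -0.1]
opening: 0.051
```

```bash
python3 - <<'E'
from station import ctrl
from h import *
o=ctrl.get_obs()
B0=Ro.from_rotvec([1.964,1.951,.475])
print(o["q"].round(2),shift(o,[.362,.217,.187],B0).round(2),shift(o,[.424,.2166,.0593],B0).round(2))
im=ctrl.get_image("wrist"); np.save("w21.npy",im,allow_pickle=True)
cv2.imwrite("pics/w21.png",cv2.convertScaleAbs(im["color"],alpha=1.8))
E
```

```text
[ 0.53 -0.82  2.35 -0.24  1.22  0.58] [-0.1   0.16  0.12 -0.1  -0.04 -0.03] [-0.19 -0.04 14.32 -0.1  -0.04 -0.03]
```

View pics/w21.png

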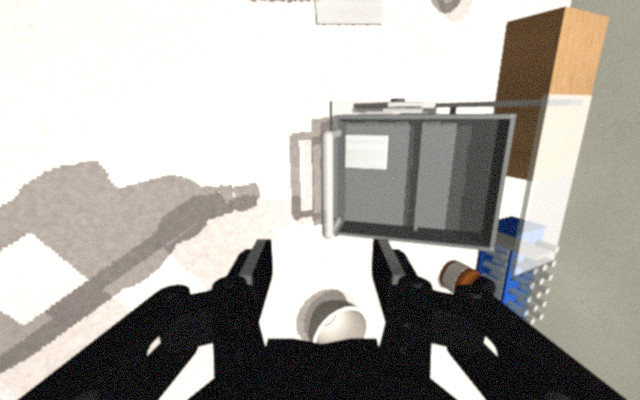

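The bin is unchanged, with the bar at x≈327. The spare is still in the front compartment at (367,152) and the back compartment is empty.

Emit:
apply_moves([
  [-0.1,0,4,0,0,0],
  [-0.1,0,8,0,0,0],
  [-0.1,0,11,0,0,0],
  [-0.1,0,13,0,0,0],
  [-0.1,0,14.2,0,0,0],
  [-0.1,0,14.2,0,0,0],
  [-0.1,0,14.2,0,0,0],
])

```text
t: 20.3
tool_pos: [0.4242, 0.2174, 0.061]
tool_rot: [1.973, 1.955, 0.471]
contact_force: [0.0, 0.3, -0.1]
opening: 0.0514
```

Emit:
apply_moves([
  [0,0,0,0,0,0],
  [0,0,0,0,0,0],
  [0,0,0,0,0,0],
  [0,0,0,0,0,0],
  [0,0,0,0,0,0],
  [0,0,0,0,0,0],
], grip=1, squeeze=60)

```text
t: 20.9
tool_pos: [0.4242, 0.2174, 0.0611]
tool_rot: [1.973, 1.955, 0.471]
contact_force: [0.4, -0.0, -0.5]
opening: 0.0003
```

```bash
python3 - <<'E'
from station import ctrl
from h import *
o=ctrl.get_obs(); print(o["opening"],o["contact_force"].round(1),o["tool_pos"].round(4),o["tool_rot"].round(3))
im=ctrl.get_image("wrist")
cv2.imwrite("pics/w22.png",cv2.convertScaleAbs(im["color"][60:400,150:550],alpha=1.8))
P=o["tool_pos"]; R0=Ro.from_rotvec(o["tool_rot"]); zt=R0.as_matrix()[:,2]; bar=P-.018*zt; print("bar est",bar)
a0=np.arctan2(bar[2]-.06,bar[0]-.521); r=np.hypot(bar[2]-.06,bar[0]-.521); t0=np.arctan2(zt[0],-zt[2]); print(r,a0-np.arctan2(85,-60),t0)
for d in np.arange(.06,.85,.06):
    t=t0*(1-min(d/.75,1)); a=a0-d
    p=[.521+r*np.cos(a)+.018*np.sin(t),P[1],.06+r*np.sin(a)-.018*np.cos(t)]
    Rr=Ro.from_rotvec([0,(t0-t),0])*R0
    print(round(d,2),shift(o,p,Rr).round(2).tolist())
E
```

```text
0.0002504474284370494 [ 0.4 -0.  -0.5] [0.4242 0.2174 0.0611] [1.973 1.955 0.471]
bar est [0.41607116 0.21739252 0.07713338]
0.1063184528349006 0.7942760238034507 0.46595994134100543
0.06 [0.0, 0.32, -0.51, 0.43, -0.0, 0.0]
0.12 [0.01, 0.68, -0.99, 0.85, -0.01, 0.0]
0.18 [0.01, 1.06, -1.45, 1.28, -0.01, 0.0]
0.24 [0.02, 1.46, -1.89, 1.71, -0.02, 0.01]
0.3 [0.03, 1.9, -2.3, 2.14, -0.02, 0.01]
0.36 [0.03, 2.35, -2.68, 2.56, -0.03, 0.01]
0.42 [0.04, 2.83, -3.03, 2.99, -0.03, 0.01]
0.48 [0.04, 3.33, -3.35, 3.42, -0.03, 0.01]
0.54 [0.05, 3.84, -3.64, 3.84, -0.04, 0.01]
0.6 [0.06, 4.37, -3.89, 4.27, -0.04, 0.01]
0.66 [0.06, 4.92, -4.11, 4.7, -0.05, 0.01]
0.72 [0.07, 5.47, -4.3, 5.13, -0.05, 0.02]
0.78 [0.07, 6.07, -4.44, 5.34, -0.05, 0.02]
0.84 [0.08, 6.7, -4.52, 5.34, -0.05, 0.02]
```

View pics/w22.png

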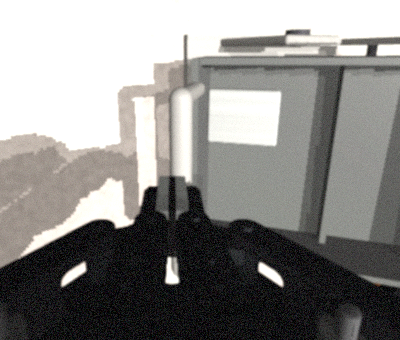

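Emit:
apply_moves([
  [0,0.15,-0.25,0.2,0,0],
  [0,0.3,-0.5,0.4,0,0],
  [0,0.5,-0.75,0.65,0,0],
  [0,0.7,-1.0,0.85,0,0],
  [0,0.85,-1.2,1.05,0,0],
  [0,1.05,-1.45,1.3,0,0],
])

```text
t: 21.55
tool_pos: [0.427, 0.2172, 0.0788]
tool_rot: [2.042, 2.024, 0.366]
contact_force: [0.1, -0.3, 0.1]
opening: -0.0003
```

```bash
python3 - <<'E'
from station import ctrl
from h import *
o=ctrl.get_obs(); print(o["opening"],o["contact_force"].round(1),o["tool_pos"].round(4),o["tool_rot"].round(3))
im=ctrl.get_image("wrist"); s=ctrl.get_image("side")
b=cv2.resize(s["color"][120:200,220:310],(450,400),interpolation=2)
cv2.imwrite("pics/w23.png",cv2.convertScaleAbs(np.hstack([im["color"][:,200:550],b]),alpha=1.8))
E
```

```text
-0.0003281613550539585 [ 0.1 -0.3  0.1] [0.427  0.2172 0.0788] [2.042 2.024 0.366]
```

View pics/w23.png

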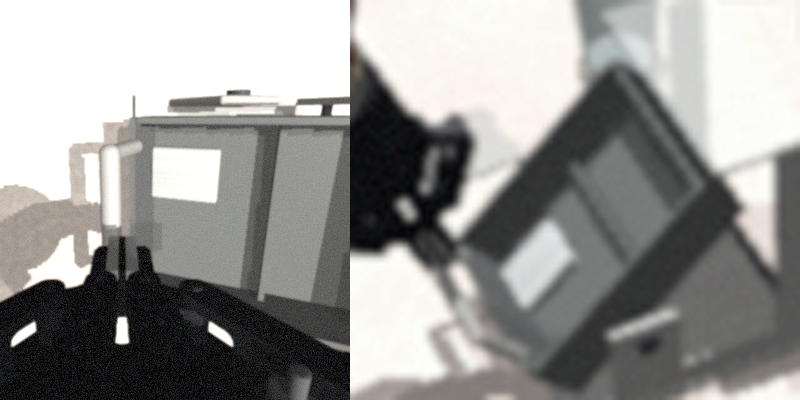

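```bash
python3 - <<'E'
from station import ctrl
from h import *
o=ctrl.get_obs(); im=ctrl.get_image("wrist"); R0=Ro.from_rotvec(o["tool_rot"])
for z in (0,-10,-15,-20,-25,-30,-40): print(z,proj(im,o["tool_pos"]+R0.apply([[.011,0,z/1000],[-.011,0,z/1000],[.011,.007,z/1000]])).round(0).tolist())
print(o["t"])
cv2.imwrite("pics/w24.png",cv2.convertScaleAbs(cv2.resize(im["color"][200:360,230:430],None,fx=4,fy=3.7,interpolation=2),alpha=3))
E
```

```text
0 [[321.0, 215.0], [321.0, 248.0], [333.0, 215.0]]
-10 [[321.0, 221.0], [321.0, 256.0], [333.0, 221.0]]
-15 [[321.0, 225.0], [321.0, 260.0], [334.0, 225.0]]
-20 [[321.0, 228.0], [321.0, 264.0], [334.0, 228.0]]
-25 [[321.0, 232.0], [321.0, 269.0], [334.0, 232.0]]
-30 [[321.0, 236.0], [321.0, 274.0], [335.0, 236.0]]
-40 [[321.0, 244.0], [321.0, 284.0], [336.0, 244.0]]
21.65
```

View pics/w24.png

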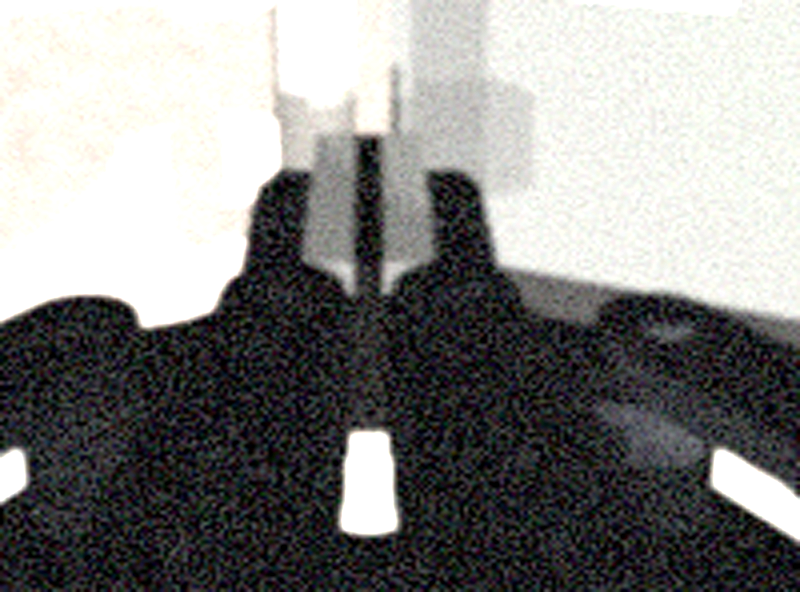

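```bash
python3 - <<'E'
from station import ctrl
from h import *
o=ctrl.get_obs(); s=ctrl.get_image("side"); R0=Ro.from_rotvec(o["tool_rot"])
I=cv2.convertScaleAbs(cv2.resize(s["color"][140:200,210:290],None,fx=10,fy=10,interpolation=2),alpha=1.8)
for z in (0,-10,-20,-30,-73):
    p=proj(s,o["tool_pos"]+R0.apply([[0,0,z/1000]]))[0]; q=((p-[210,140])*10+5).round().astype(int); print(z,p.round(1),q)
    cv2.circle(I,tuple(int(v) for v in q),3,(0,0,255),-1)
cv2.imwrite("pics/s25.png",I)
E
```

```text
0 [242.4 177.1] [329 376]
-10 [241.1 175.4] [316 359]
-20 [239.8 173.8] [303 343]
-30 [238.5 172. ] [290 325]
-73 [232.7 164.5] [232 250]
```

View pics/s25.png

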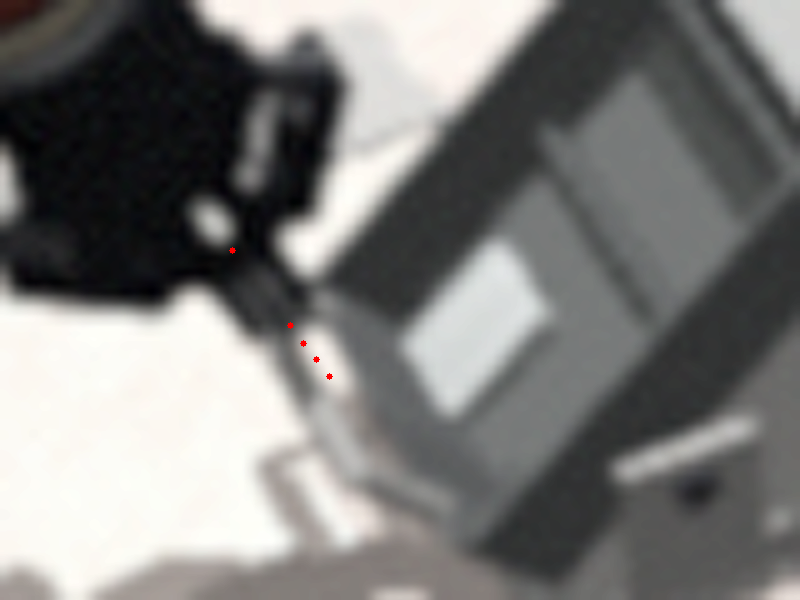

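The side view shows that the real fingertips end about 28 mm short of the reported TCP: they are at (285,322), while the TCP projects to (329,376). The bar was never gripped. I had pushed it down from above. I'll open, go deeper and grip it properly.

```bash
python3 - <<'E'
from station import ctrl
from h import *
o=ctrl.get_obs(); R0=Ro.from_rotvec(o["tool_rot"]); zt=R0.as_matrix()[:,2]; t1=np.arctan2(zt[0],-zt[2]); print(t1)
t=.45; print(shift(o,[.4195+.043*np.sin(t),.217,.0815-.043*np.cos(t)],Ro.from_rotvec([0,t1-t,0])*R0).round(2))
E
```

```text
0.35227286833790394
[-0.04 -0.2   3.75 -1.12  0.01 -0.  ]
```

Emit:
apply_moves([
  [0,0,-0.5,0,0,0],
  [0,0,-0.5,-0.5,0,0],
  [0,-0.2,-0.5,-1.1,0,0],
  [0,-0.2,-0.5,-1.1,0,0],
  [0,-0.2,0.7,-1.1,0,0],
  [0,-0.2,1.7,-1.1,0,0],
  [0,-0.2,2.7,-1.1,0,0],
  [0,-0.2,3.4,-1.1,0,0],
  [0,-0.2,3.75,-1.1,0,0],
  [0,-0.2,3.75,-1.1,0,0],
], grip=0.4)

```text
t: 22.75
tool_pos: [0.438, 0.2171, 0.042]
tool_rot: [1.985, 1.966, 0.453]
contact_force: [-1.1, -0.5, -0.5]
opening: 0.0509
```

```bash
python3 - <<'E'
from station import ctrl
from h import *
o=ctrl.get_obs(); im=ctrl.get_image("wrist"); s=ctrl.get_image("side"); print(o["contact_force"].round(1))
b=cv2.resize(s["color"][130:210,220:310],(450,400),interpolation=2)
cv2.imwrite("pics/w26.png",cv2.convertScaleAbs(np.hstack([im["color"][:,150:500],b]),alpha=1.8))
E
```

```text
[-1.1 -0.5 -0.5]
```

View pics/w26.png

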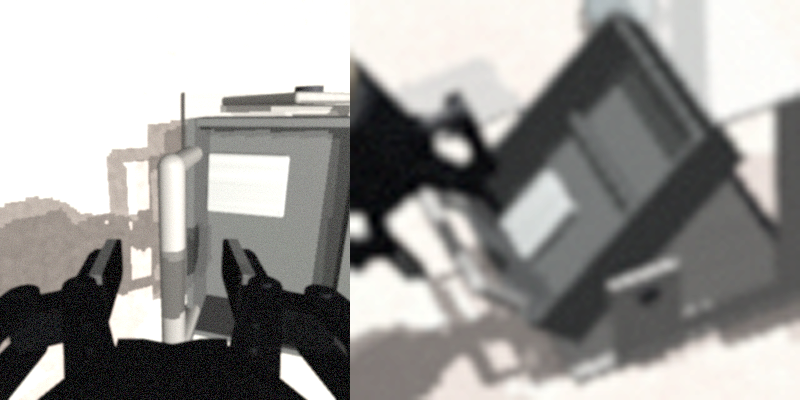

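The bar at (173,155–340) now passes between the fingers at (110,250) and (235,250). Closing.

Emit:
apply_moves([
  [0,0,0,0,0,0],
  [0,0,0,0,0,0],
  [0,0,0,0,0,0],
  [0,0,0,0,0,0],
  [0,0,0,0,0,0],
  [0,0,0,0,0,0],
], grip=1, squeeze=60)

```text
t: 23.45
tool_pos: [0.4376, 0.2175, 0.0427]
tool_rot: [1.985, 1.966, 0.454]
contact_force: [-5.1, 0.6, 2.7]
opening: 0.01
```

```bash
python3 - <<'E'
from station import ctrl
from h import *
o=ctrl.get_obs(); print(o["opening"],o["contact_force"].round(1),o["tool_pos"].round(4))
P=o["tool_pos"]; R0=Ro.from_rotvec(o["tool_rot"]); zt=R0.as_matrix()[:,2]; t0=np.arctan2(zt[0],-zt[2])
L=.043; bar=P-L*zt; a0=np.arctan2(bar[2]-.06,bar[0]-.521); r=np.hypot(bar[2]-.06,bar[0]-.521); print(bar,r,a0-np.arctan2(85,-60),t0)
for d in np.arange(.06,.85,.06):
    t=t0*(1-min(d/.75,1)); a=a0-d
    p=[.521+r*np.cos(a)+L*np.sin(t),P[1],.06+r*np.sin(a)-L*np.cos(t)]
    print(round(d,2),shift(o,p,Ro.from_rotvec([0,(t0-t),0])*R0).round(2).tolist())
E
```

```text
0.010000292667932988 [-5.1  0.6  2.7] [0.4376 0.2175 0.0427]
[0.4190219  0.21740262 0.08150916] 0.10422176503695695 0.748260746528965 0.44653030799933713
0.06 [0.0, 0.24, -0.49, 0.41, -0.0, 0.0]
0.12 [0.01, 0.51, -0.96, 0.82, -0.01, 0.0]
0.18 [0.01, 0.81, -1.4, 1.23, -0.01, 0.0]
0.24 [0.02, 1.13, -1.83, 1.64, -0.02, 0.0]
0.3 [0.02, 1.48, -2.23, 2.05, -0.02, 0.01]
0.36 [0.03, 1.85, -2.6, 2.46, -0.03, 0.01]
0.42 [0.03, 2.24, -2.95, 2.87, -0.03, 0.01]
0.48 [0.04, 2.65, -3.28, 3.27, -0.03, 0.01]
0.54 [0.04, 3.08, -3.57, 3.68, -0.04, 0.01]
0.6 [0.05, 3.52, -3.83, 4.09, -0.04, 0.01]
0.66 [0.05, 3.98, -4.07, 4.5, -0.05, 0.01]
0.72 [0.06, 4.45, -4.27, 4.91, -0.05, 0.01]
0.78 [0.06, 4.99, -4.4, 5.12, -0.05, 0.02]
0.84 [0.07, 5.62, -4.47, 5.12, -0.05, 0.02]
```

Emit:
apply_moves([
  [0,0.1,-0.25,0.2,0,0],
  [0,0.25,-0.5,0.4,0,0],
  [0,0.35,-0.7,0.6,0,0],
  [0,0.5,-0.95,0.8,0,0],
  [0,0.65,-1.2,1.0,0,0],
  [0,0.8,-1.4,1.25,0,0],
  [0,0.95,-1.6,1.45,0,0],
  [0,1.15,-1.85,1.65,0,0],
  [0,1.3,-2.05,1.85,0,0],
  [0,1.5,-2.25,2.05,0,0],
  [0,1.65,-2.4,2.25,0,0],
  [0,1.85,-2.6,2.45,0,0],
])

```text
t: 24.65
tool_pos: [0.4413, 0.2176, 0.0725]
tool_rot: [2.113, 2.095, 0.248]
contact_force: [-0.2, 5.1, -8.0]
opening: 0.0097
```

```bash
cat > arc.py <<'E'
from station import ctrl
from h import *
import sys
o=ctrl.get_obs(); print(o["opening"],o["contact_force"].round(1),o["tool_pos"].round(4))
P=o["tool_pos"]; R0=Ro.from_rotvec(o["tool_rot"]); zt=R0.as_matrix()[:,2]; t0=np.arctan2(zt[0],-zt[2])
L=.043; bar=P-L*zt; a0=np.arctan2(bar[2]-.06,bar[0]-.521); r=np.hypot(bar[2]-.06,bar[0]-.521); th=a0-np.arctan2(85,-60); print(bar,r,"tilt",th,t0)
r=.1042
for d in np.arange(.06,th+.06,.06):
    t=t0*(1-min(d/th,1)); a=a0-d
    p=[.521+r*np.cos(a)+L*np.sin(t),P[1],.06+r*np.sin(a)-L*np.cos(t)]
    print(round(d,2),shift(o,p,Ro.from_rotvec([0,(t0-t),0])*R0).round(2).tolist())
E
python3 arc.py
```

```text
0.009686907423204659 [-0.2  5.1 -8. ] [0.4413 0.2176 0.0725]
[0.43157114 0.21734317 0.11438226] 0.10466589758667914 tilt 0.40977462025108613 0.22741799594048856
0.06 [0.01, 0.34, -0.4, 0.38, -0.0, 0.0]
0.12 [0.01, 0.67, -0.82, 0.76, -0.01, 0.0]
0.18 [0.02, 1.03, -1.21, 1.14, -0.01, 0.01]
0.24 [0.02, 1.41, -1.57, 1.53, -0.01, 0.01]
0.3 [0.03, 1.81, -1.9, 1.91, -0.02, 0.01]
0.36 [0.03, 2.22, -2.21, 2.29, -0.02, 0.01]
0.42 [0.04, 2.68, -2.48, 2.61, -0.02, 0.02]
```

Following well (−8 N, as expected). Continuing to shut, with a small overpush.

Emit:
apply_moves([
  [0,0.15,-0.2,0.2,0,0],
  [0,0.35,-0.4,0.4,0,0],
  [0,0.5,-0.6,0.6,0,0],
  [0,0.65,-0.8,0.75,0,0],
  [0,0.85,-1.0,0.95,0,0],
  [0,1.05,-1.2,1.15,0,0],
  [0,1.2,-1.4,1.35,0,0],
  [0,1.4,-1.55,1.5,0,0],
  [0,1.6,-1.75,1.7,0,0],
  [0,1.8,-1.9,1.9,0,0],
  [0,2.0,-2.05,2.1,0,0],
  [0,2.2,-2.2,2.3,0,0],
  [0,2.45,-2.35,2.5,0,0],
  [0,2.6,-2.45,2.6,0,0],
])

```text
t: 26.05
tool_pos: [0.459, 0.2178, 0.1023]
tool_rot: [-2.222, -2.205, -0.002]
contact_force: [-7.8, 4.2, -1.5]
opening: 0.0097
```

```bash
python3 arc.py
```

```text
0.009650206870387444 [-7.8  4.2 -1.5] [0.459  0.2178 0.1023]
[0.45929209 0.21738628 0.14529122] 0.10527325561710048 tilt 0.011659114609017251 -0.006788226635173445
0.06 [0.01, 0.61, -0.27, -0.08, 0.0, -0.0]
```

Emit:
apply_moves([
  [0,0.2,-0.1,0,0,0],
  [0,0.4,-0.2,0,0,0],
  [0,0.6,-0.3,0,0,0],
  [0,0.6,-0.3,0,0,0],
])

```text
t: 26.45
tool_pos: [0.4601, 0.2177, 0.1035]
tool_rot: [-2.215, -2.199, 0.014]
contact_force: [-13.8, 2.4, -1.4]
opening: 0.01
```

```bash
python3 arc.py
```

```text
0.009977830010768783 [-13.8   2.4  -1.4] [0.4601 0.2177 0.1035]
[0.46094234 0.21739514 0.14646717] 0.10527817818526349 tilt -0.0075893511066778 -0.020600091423827915
```

Emit:
apply_moves([
  [0,0.5,-0.3,0,0,0],
  [0,1.0,-0.4,0,0,0],
  [0,1.0,-0.4,0,0,0],
])

```text
t: 26.75
tool_pos: [0.4591, 0.2176, 0.1035]
tool_rot: [-2.199, -2.186, 0.049]
contact_force: [-31.8, 3.7, 3.0]
opening: 0.0099
```

Hard stop: 32 N with no further motion, so the bin is shut. I'll relax, open and retreat straight up.

Emit:
apply_moves([
  [0,0.1,0,0.5,0,0],
  [0,0.1,0,0.5,0,0],
  [0,0.1,0,0.5,0,0],
])

```text
t: 27.05
tool_pos: [0.4567, 0.2176, 0.1036]
tool_rot: [-2.171, -2.16, 0.107]
contact_force: [-14.7, 0.9, 4.0]
opening: 0.0095
```

Emit:
apply_moves([
  [0,0,0,0,0,0],
  [0,0,0,0,0,0],
  [0,0,0,0,0,0],
  [0,0,0,0,0,0],
  [0,0,-1,0,0,0],
  [0,0,-4,0,0,0],
  [0,0,-8,0,0,0],
  [0,0,-12,0,0,0],
  [0,0,-16,0,0,0],
  [0,-3,-18,0,0,0],
  [-5,-3,-18,0,0,0],
  [-10,-3,-18,0,0,0],
  [-10,-3,-18,0,0,0],
], grip=0.4)

```text
t: 28.35
tool_pos: [0.4454, 0.1128, 0.2868]
tool_rot: [-2.18, -2.155, 0.106]
contact_force: [0.1, 0.7, 0.2]
opening: 0.0513
```

```bash
python3 - <<'E'
from station import ctrl
from h import *
o=ctrl.get_obs(); print(o["contact_force"].round(1),o["tool_pos"].round(3))
im=ctrl.get_image("wrist"); s=ctrl.get_image("side"); t=ctrl.get_image("top"); np.save("w30.npy",[im,s,t],allow_pickle=True)
b=cv2.resize(s["color"][110:210,230:350],(400,333),interpolation=2); c=cv2.resize(s["color"][220:320,280:400],(400,333),interpolation=2)
cv2.imwrite("pics/f1.png",cv2.convertScaleAbs(np.hstack([b,c]),alpha=1.6))
cv2.imwrite("pics/f2.png",cv2.convertScaleAbs(t["color"],alpha=1.5))
cv2.imwrite("pics/f3.png",cv2.convertScaleAbs(im["color"],alpha=1.5))
a=s["color"]
for ph in (0,.03,.06): 
    an=np.arctan2(85,-60)+ph; print(ph,[proj(q,[[.521+.104*np.cos(an),y,.06+.104*np.sin(an)] for y in(.2665,.1665)]).round(1).tolist() for q in (s,im)])
E
```

```text
[0.1 0.7 0.2] [0.445 0.113 0.287]
0 [[[244.3, 149.7], [256.5, 169.3]], [[352.3, 17.2], [350.6, 128.6]]]
0.03 [[[243.6, 150.4], [255.8, 170.0]], [[349.6, 17.9], [348.1, 128.5]]]
0.06 [[[243.0, 151.1], [255.1, 170.7]], [[347.0, 18.6], [345.7, 128.4]]]
```

View pics/f1.png

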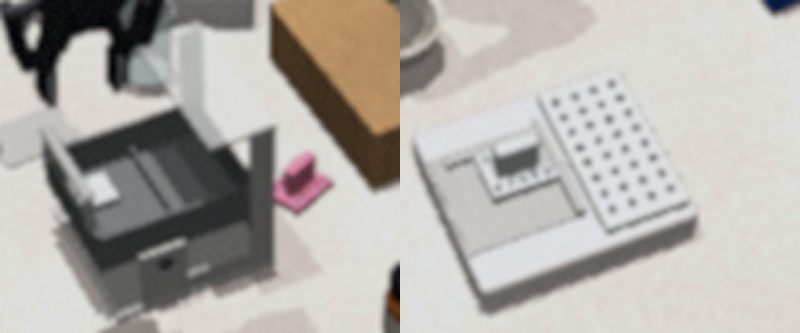

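View pics/f2.png

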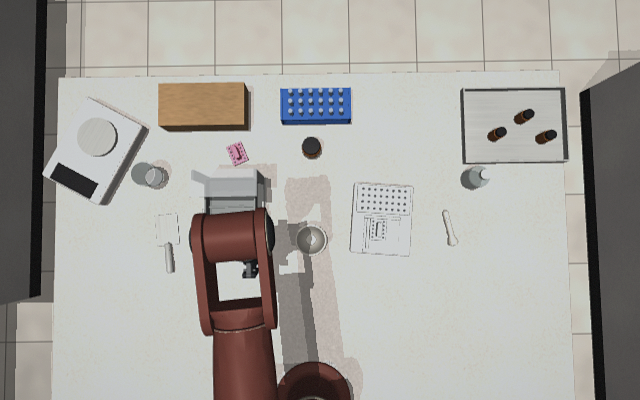

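View pics/f3.png

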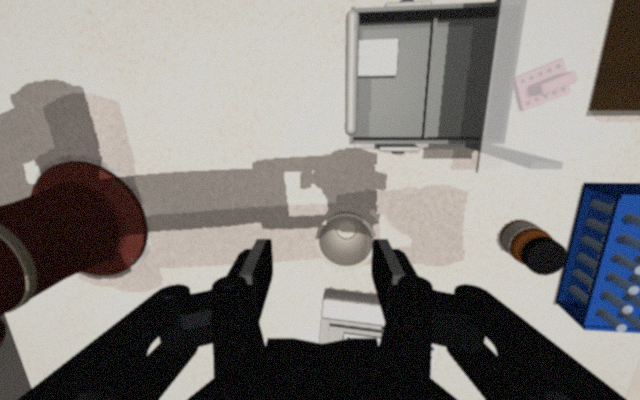

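The bin is shut: the bar at x≈351 matches the predicted 350.6–352.3 for zero tilt. The spare is in the front compartment at (378,58), and the bystanders are where they started. One last enlarged check of the plate.

```bash
python3 - <<'E'
from h import *
im,s,t=np.load("w30.npy",allow_pickle=True)
a=cv2.resize(t["color"][175:265,345:420],None,fx=5,fy=5,interpolation=2); b=cv2.resize(s["color"][240:310,280:360],None,fx=5,fy=450/70,interpolation=2)
cv2.imwrite("pics/f4.png",cv2.convertScaleAbs(np.hstack([a,b]),alpha=1.4))
n=yawR(.5115,-.204,-.083); c=[n([x,y,.05]) for x,y in((0,35e-3),(0,-.011),(-.06,-.011),(-.06,.035))]
print((proj(t,c)-[345,175])*5)
E
```

```text
[[123.10528261 211.9931012 ]
 [204.70387028 217.60766068]
 [198.34113429 324.33126801]
 [116.50913919 318.67333809]]
```

View pics/f4.png

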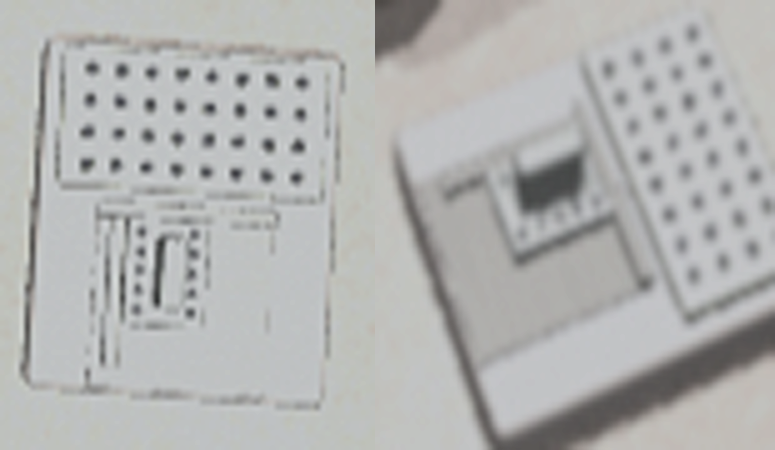

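The plate outline (about 125–204 by 218–325) matches the predicted nest corners (117–205 by 212–324) to about one source pixel. Handing in.

```bash
python3 -c "
from station import ctrl
print(ctrl.get_obs()['t']); print(ctrl.finish_job())"
```

```text
28.5
the job is handed in; nothing more can be done
None
```

I tipped the bin fully forward, set the ribbed plate in the corner of the filler's rails, let go, and shut the bin. I handed the job in at 28.5 s of the 58 s allowed.

**What the last checks showed:**
- **Plate:** It lies flat in the corner with its long side along the side rail. Its outline matches the predicted nest to about one pixel (roughly 3 mm). It touched both rails in the close-up just before I let go.
- **Sensing pin:** I did not read its travel. The plate covers the pin and had bottomed out on the bed under contact force, so it should be held down.
- **Bin:** It is shut. It met a hard stop at 32 N, and the bar's position in the images matches zero tilt.
- **Other things:** The spare plate is still in the front compartment, though it slid a little toward the front wall. The bystanders and the pink look-alike show no visible movement.

**What disagreed:**
- **Fingertips short of the reported position:** In the side view the real fingertips ended about 28 mm behind the reported tool point. My first closing on the bar therefore missed it, and I tipped the bin by pressing the bar down from above with up to about 25 N.
- **Shallow hold on the plate:** The same error probably meant the rib was held only near its top, but it did not slip out.
- **Shutting the bin:** The first grip on the bar missed for the same reason, so I went deeper and gripped it properly.

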